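# Draw a pale-stone sample from the chute dispenser

## Robot

A 6-joint arm with a two-finger parallel gripper is mounted at the origin on the work surface. World frame = base frame: x ahead of the robot, y to its left, z up, the work surface at z = 0. Lengths are in mm, angles in degrees, forces in N, time in s.
With the tool pointing down it reaches from about 350 to 850 mm from the base axis. Payload 8.1 kg.
Tool frame: the origin (TCP) lies midway between the tips of the shut fingers; the grasp point (between the pads) lies 19 mm behind it (r.grip_depth is the distance from the TCP to the grasp point, in mm); z points along the fingers, y is the direction in which the jaws open and shut (so a half turn about z gives the same grasp; the last joint's range is limited). The gripper opens to 85 mm and grips with 20 to 120 N. Pads are 22 mm wide; open, the fingers measure 114 mm over their backs; the gripper's body (76 mm by 85 mm) begins 54 mm behind the grasp point. The pads swing forward as they close: fully open they stand 13 mm farther back than shut.
Start: joints at [-4.893, 7.471, 85.268, -0, 87.261, -4.893], TCP at [600.004, 0.022, 231.292] pointing down, gripper open.
Joint ranges: [-169.43, 169.43], [-51.17, 129.36], [1.28, 143.12], [-76.62, 256.62], [0, 156.53], [-152.29, 152.29]. Speed limits (degrees/s): [136.94, 136.94, 159.86, 180, 180, 180].

## Interface

Orientations are given as [roll, pitch, yaw] about the fixed x, y, z axes, in that order (R = Rz(yaw) Ry(pitch) Rx(roll)).
In Python, from bench import r, imaging gives the robot as it stands.
- The arm moves only by the shell command python3 -m creep 'ROWS' [FORCE]. ROWS is text: rows parted by semicolons, each of 7 numbers parted by spaces: the shift along the tool's x, y, z in cm, then the turn, a rotation vector about the tool's x, y, z in degrees, then the finger opening in cm, from 0 to 8.54. In form: dx dy dz ax ay az gripper; .... A call has 1 to 20 rows; each row is the pose to reach, as a shift and turn from the pose measured when the call began, along the tool's axes at that moment; what a row does not reach only later rows make up. A row lasts 1/10 s, in which the tool goes at most 50 mm and 8.59 degrees, less where a joint would pass 70% of its speed; a pose out of reach is approached as far as the arm can. A call with a gripper value outside its range is refused whole. The fingers move at their own pace and stop on an object; FORCE is the grip in N (left out, the last holds). Time passes only in rows, so rows that repeat a pose let the fingers close. It gives the time, the measured TCP pose, the force and the opening at its end, in the units of the state.
- r.sense(): the state, without advancing time (a new reading comes with each control period).
- imaging.snapshot(name): name is "scene" or "side" or "wrist"; returns the picture (420x560x3 uint8, red, green, blue); there is no depth.
- imaging.camera_info(name): a dict with "camera_matrix" (3x3 intrinsics, pixels), "k1" (the pictures are not rectified: a ray, as slopes to the right and down, at radius r is drawn at 1 + k1 r^2 times it, then the intrinsics apply), "R" (3x3) and "t" (3): a world point X has camera coordinates R X + t. Camera axes: x right, y down, z forward; pixel columns grow to the right and rows downward; lengths in mm; the calibration is good to about 2 mm. A picture is of the moment at which its call begins: read the wrist's pose just before it. camera_info takes no time and is no camera call; for the wrist camera it gives the pose at the moment of the call.
- r.hand_in(): hands the job in, once; it reports no verdict.
The state is a dict: "time": time; "joint_pos": joint angles; "qd": joint speeds; "joint_efforts": joint torques, N m; "tool_pos": TCP position; "tcp_rot": TCP orientation; "ft_force": force on the tool from outside, world axes, zero at the start; "wrist_torque": the same for the moment, N m; "finger_gap": finger opening in mm.
Only numpy, scipy, OpenCV 4.12 (cv2) and the standard library are available. Lean on these libraries where they do the work, as an engineer would, in place of code of your own. Each camera call takes 0.05 s, during which the arm holds its last target.

## Task

Turn the dispenser's cap so that only the lane of pale stones is open, then hold the white tray under the chute, pushing its front edge firmly but without ramming against the red paddle, until all three pale stones have slid into the tray. Then bring the tray with them back to the middle of the green sheet, square to it with its handle the same way as at the start, and let go; the dark stones must stay in the dispenser, and the dishes, jar and brush where they are.

Things in the scene. Friction and masses are not known exactly. Their poses are not given: they have to be found in the camera images.
- chute: Fixed blue and steel fruit-stone dispenser with a sloping chute. Origin: on the table directly under the middle of the chute's lip; z up, y horizontally up-slope (it pours toward its own -y), x across. Two lanes side by side, centred at x = +26 and -26 mm, three stones queued in each. Side walls 34 mm high. Its blue pedestal starts at y = +135 mm; the tray fits under the lip in front of it.
- lip (a point): Middle of the chute's lower edge (lip), on the floor's top surface, 75 mm above the table (underside about 69 mm); axes as the dispenser's. The floor is 126 mm wide and rises at 24 degrees along +y. Released stones slide off here within about 2 s and land up to 70 mm out (toward -y) from the lip.
- bay (a point): Point under the chute, 30 mm (+y) from the lip, 31 mm up: foremost place of the red spring paddle's face (110 mm wide, 14 to 48 mm up, facing -y). The paddle is adjustable: its face rests 0 to 25 mm farther in, not reported, so find it by touch. Pushing it toward +y takes 4 N at first, 10 N at its hard stop 30 mm on (keep well under 40 N); it springs back.
- gate_mid (a point): Foot of the yellow gate across both lanes, 130 mm up-slope of the lip, on the chute floor. The paddle lifts it, for BOTH lanes at once: the stones are freed from about 20 mm of paddle travel, fully at its stop. It drops again when the paddle is let go.
- cap (a joint): Rotary cap between gate and lip, axis square to the sloping floor. Rad, positive counter-clockwise from above; stops at +-1.7, friction 0.06 N m, stays put. White disc 116 mm across, orange skirt under 150 degrees of its rim, the rest open. At 0 the skirt shuts both lanes; at +1.3 only the lane on the chute's +x side is open, at -1.3 only the -x lane; 1.15 to 1.65 serves.
- cap_grip (a point): Middle of the black bar grip on top of the cap, on the cap's axis, where fingers hold it. Bar 14 mm wide (along the point's x), 66 mm long (along its y, y toward the red mark), 30 mm high: its top is 13 mm above this point and the white disc 16 mm below it, measured along the point's z, which is the cap axis.
- tray: White open catch tray, 160 (x) by 150 (y) by 50 mm high outside, walls and floor 4 mm, about 0.3 kg, loose on the table. Origin: centre of its underside. A blue bar handle sticks out of the middle of its -y wall; +y is the side that goes under the chute and meets the paddle.
- tray_grip (a point): Point on the middle of the tray's blue handle, 130 mm toward -y from the tray's centre and 39 mm above the table; the handle is 20 mm wide (x), 18 mm high (30 to 48 mm above the table) and runs from 75 to 174 mm from the tray's centre.
- sheet: Flat green paper sheet on the table, 240 (x) by 230 (y) mm, fixed; origin at its centre. The tray's place at the end; tray x and y along the sheet's x and y.
- pale1: Pale straw-coloured fruit stone, 64 mm long (its y), 36 mm wide, 20 mm thick, 45 g, origin at its middle; number 1 of three queued in one lane of the dispenser (1 nearest the gate). Which side the pale lane is on varies.
- pale2: Pale straw-coloured fruit stone, 64 mm long (its y), 36 mm wide, 20 mm thick, 45 g, origin at its middle; number 2 of three queued in one lane of the dispenser (1 nearest the gate). Which side the pale lane is on varies.
- pale3: Pale straw-coloured fruit stone, 64 mm long (its y), 36 mm wide, 20 mm thick, 45 g, origin at its middle; number 3 of three queued in one lane of the dispenser (1 nearest the gate). Which side the pale lane is on varies.
- dark1: Dark brown fruit stone, 64 mm long (its y), 36 mm wide, 20 mm thick, 45 g, origin at its middle; number 1 of three queued in one lane of the dispenser (1 nearest the gate). Which side the dark lane is on varies.
- dark2: Dark brown fruit stone, 64 mm long (its y), 36 mm wide, 20 mm thick, 45 g, origin at its middle; number 2 of three queued in one lane of the dispenser (1 nearest the gate). Which side the dark lane is on varies.
- dark3: Dark brown fruit stone, 64 mm long (its y), 36 mm wide, 20 mm thick, 45 g, origin at its middle; number 3 of three queued in one lane of the dispenser (1 nearest the gate). Which side the dark lane is on varies.
- dish_a: Clear petri dish of seed, 95 mm across, 18 mm high; bystander, leave alone. Origin: centre of its underside.
- dish_b: Clear petri dish of seed, 95 mm across, 18 mm high; bystander, leave alone. Origin: centre of its underside.
- dish_c: Clear petri dish of seed, 95 mm across, 18 mm high; bystander, leave alone. Origin: centre of its underside.
- jar: Sample jar with green lid, 72 mm across, 110 mm high; bystander, leave alone. Origin: centre of its underside.
- brush: Seed brush 170 mm long lying along its x; bystander, leave alone.
Mind the look-alikes: they are no part of the job. Leave any purple or turquoise look-alike of the dark2 alone.

How it is judged:
By the outcome, as a careful person would: the job done as asked, in the order asked, and still so for the second after the job is handed in, with the robot touching nothing.
It also fails if it takes over 72 s, if anything falls off the work surface, if the arm or the gripper's body presses on something with over 40 N, if the wrist force passes 120 N, or if a joint passes its speed limit or range.

## Working session

There is one attempt and no reset: what is moved stays moved. The work goes in short steps, Python scripts to look and compute and a shell command to move; the robot and the scene stay as the last step left them, time stands still between calls to the robot, and variables do not carry over. Pictures are saved under pics/ and viewed, and the job is handed in when it is done.

```bash
ls; mkdir -p pics
python3 - <<'E'
from bench import r, imaging
import cv2, json
for n in ["scene","side","wrist"]:
    im=imaging.snapshot(n); cv2.imwrite(f"pics/{n}0.png",im[:,:,::-1])
    c=imaging.camera_info(n); print(n,c)
print(r.sense())
E
```

```text
pics
scene {'camera_matrix': array([[464.39641246,   0.        , 281.81993773],
       [  0.        , 464.39641246, 216.00027622],
       [  0.        ,   0.        ,   1.        ]]), 'k1': -0.01324477843748134, 'R': array([[ 0.08835049,  0.99589052, -0.01990627],
       [ 0.51938101, -0.06311123, -0.85220909],
       [-0.84996327,  0.06495416, -0.52282253]]), 't': array([ -41.28926141, -147.95218673, 1774.72054404])}
side {'camera_matrix': array([[478.33344737,   0.        , 286.73628949],
       [  0.        , 478.33344737, 216.60532168],
       [  0.        ,   0.        ,   1.        ]]), 'k1': 0.004001409566602755, 'R': array([[-0.99160221, -0.12894313, -0.00993597],
       [-0.08897211,  0.7359351 , -0.67118067],
       [ 0.09385636, -0.66466021, -0.74122722]]), 't': array([ 575.11852175,  164.45022711, 1152.53069253])}
wrist {'camera_matrix': array([[298.95663214,   0.        , 277.58548146],
       [  0.        , 298.95663214, 214.57950097],
       [  0.        ,   0.        ,   1.        ]]), 'k1': -0.019738291901356623, 'R': array([[ 9.99999563e-01, -2.33319908e-04, -9.0572
[... 169 characters left out ...]
2618,  377.83394876])}
{'time': 0.15, 'joint_pos': array([-4.89306142e+00,  7.50942653e+00,  8.53132129e+01,  6.83528817e-04,
        8.72622407e+01, -4.89342403e+00]), 'qd': array([ 0.03626836, -0.05263728, -0.23920035,  0.05029476,  0.04620306,
       -0.03718302]), 'joint_efforts': array([ 1.01583330e-03, -5.70061326e+01, -5.01160097e+01, -1.39109225e-04,
        9.69119486e-03, -7.10949371e-05]), 'tool_pos': array([5.99582553e+02, 6.24227377e-02, 2.30457637e+02]), 'tcp_rot': array([-1.79915488e+02, -7.92069730e-03,  9.00003236e+01]), 'ft_force': array([-0.25306366,  0.39715194,  0.02481484]), 'wrist_torque': array([-0.00557833, -0.00725384, -0.01585083]), 'finger_gap': 85.39023731342537}
```

View pics/scene0.png

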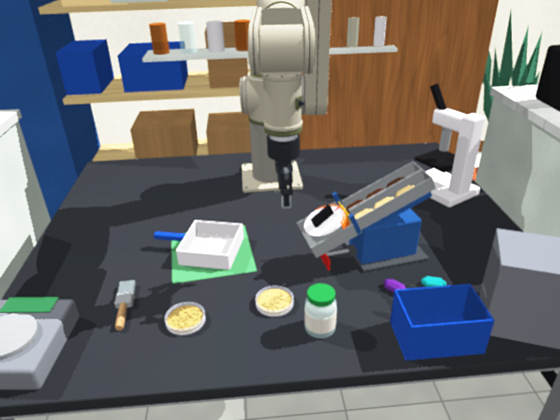

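View pics/side0.png

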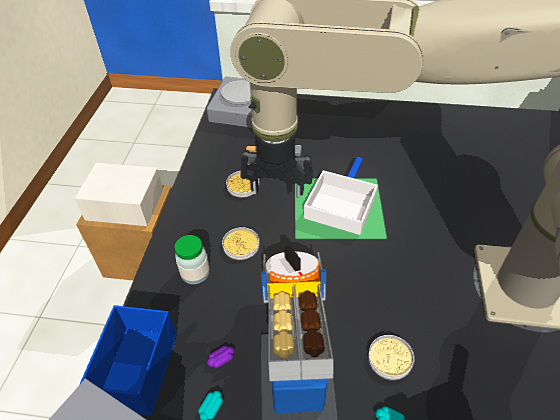

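View pics/wrist0.png

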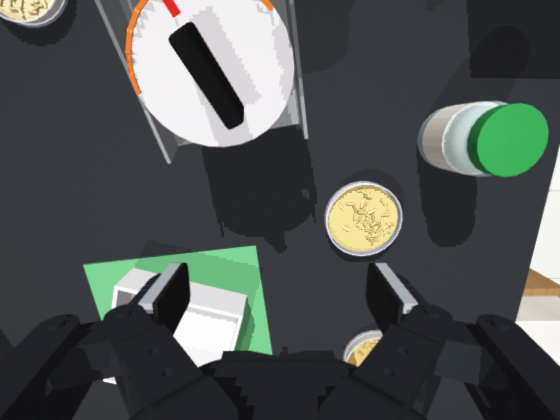

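```bash
cat > h.py <<'E'
import numpy as np, cv2
from bench import r, imaging
def snap(n,f):
    ci=imaging.camera_info(n); im=imaging.snapshot(n); cv2.imwrite(f"pics/{f}.png",im[:,:,::-1]); np.savez(f"pics/{f}.npz",K=ci["camera_matrix"],k1=ci["k1"],R=ci["R"],t=ci["t"]); return im,ci
def load(f):
    d=np.load(f"pics/{f}.npz"); return dict(camera_matrix=d["K"],k1=float(d["k1"]),R=d["R"],t=d["t"])
def ray(ci,uv):
    K=ci["camera_matrix"]; d=np.array([(uv[0]-K[0,2])/K[0,0],(uv[1]-K[1,2])/K[1,1]]); u=d.copy()
    for _ in range(10): u=d/(1+ci["k1"]*(u@u))
    return -ci["R"].T@ci["t"], ci["R"].T@np.array([u[0],u[1],1])
def onz(ci,uv,z):
    c,d=ray(ci,uv); return c+d*(z-c[2])/d[2]
def tri(*obs):
    A=np.zeros((3,3));b=np.zeros(3);L=[]
    for ci,uv in obs:
        c,d=ray(ci,uv); d=d/np.linalg.norm(d); P=np.eye(3)-np.outer(d,d); A+=P;b+=P@c; L.append((P,c))
    x=np.linalg.solve(A,b); return x,[round(float(np.linalg.norm(P@(x-c))),1) for P,c in L]
def proj(ci,X):
    c=ci["R"]@np.array(X,float)+ci["t"]; s=c[:2]/c[2]; s=s*(1+ci["k1"]*(s@s)); K=ci["camera_matrix"]; return s*[K[0,0],K[1,1]]+[K[0,2],K[1,2]]
def crop(f,o,x0,y0,x1,y1,k):
    im=cv2.imread(f"pics/{f}.png")[y0:y1,x0:x1]; cv2.imwrite(f"pics/{o}.png",cv2.resize(im,None,fx=k,fy=k,interpolation=cv2.INTER_CUBIC))
E
python3 - <<'E'
from h import *
for n in ["scene","side","wrist"]:
    ci=imaging.camera_info(n)
    np.savez(f"pics/{n}0.npz",K=ci["camera_matrix"],k1=ci["k1"],R=ci["R"],t=ci["t"])
crop("scene0","cs",290,155,450,275,5); crop("side0","cd",245,235,345,420,3.2); crop("wrist0","cw",80,0,330,175,3.2)
E
```

```text
(no output)
```

View pics/cs.png

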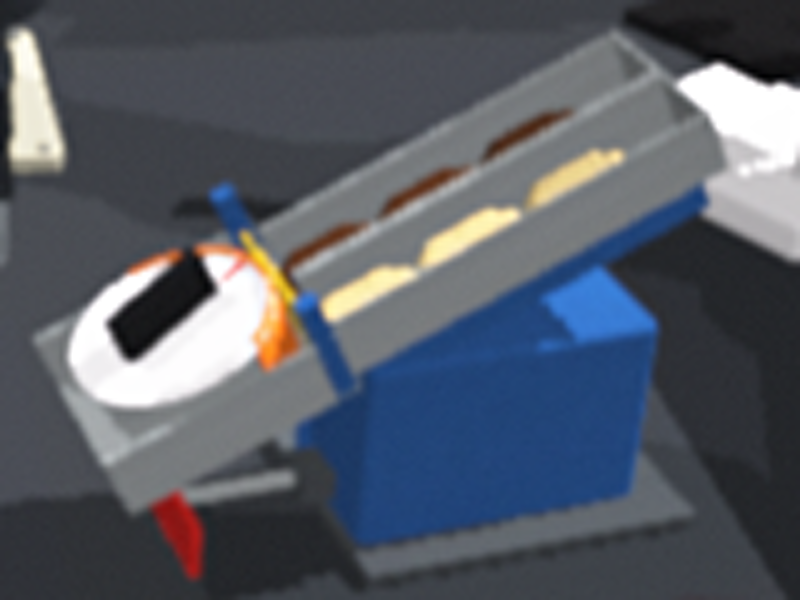

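View pics/cd.png

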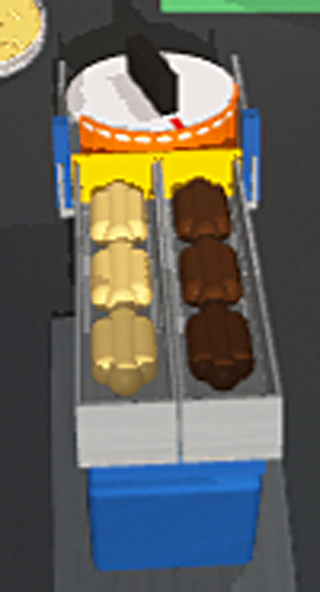

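View pics/cw.png

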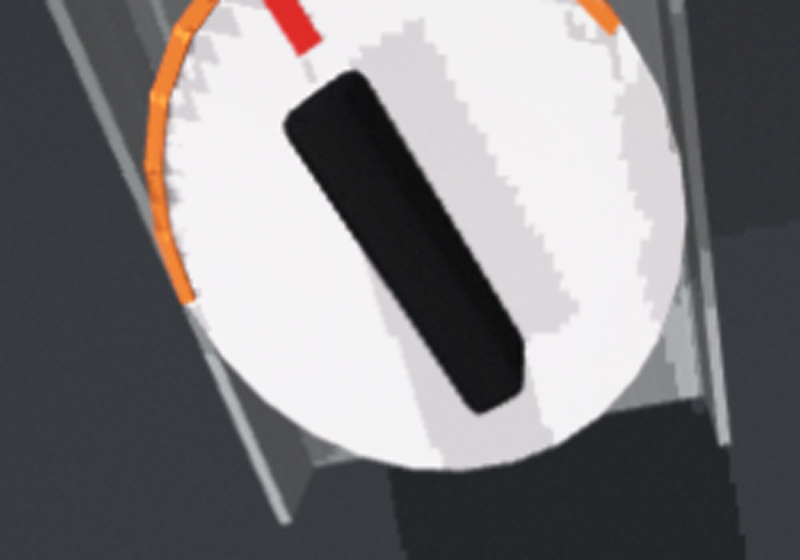

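```bash
python3 - <<'E'
from h import *
S,D,W=[load(n+"0") for n in ("scene","side","wrist")]
s=lambda x,y:(290+x/5,155+y/5); d=lambda x,y:(245+x/3.2,235+y/3.2); w=lambda x,y:(80+x/3.2,y/3.2)
pm=tri((S,s(35,340)),(W,w(285,522))); pp=tri((S,s(112,466)),(W,w(725,443)))
bm=tri((S,s(615,35)),(D,d(280,400))); bp=tri((S,s(715,115)),(D,d(78,405)))
for n,p in zip(("front-","front+","back-","back+"),(pm,pp,bm,bp)): print(n,p[0].round(1),p[1])
v=(bm[0]+bp[0]-pm[0]-pp[0])/2; print("dir yaw",np.degrees(np.arctan2(-v[0],v[1])),"slope",np.degrees(np.arcsin(v[2]/np.linalg.norm(v))))
f=pp[0]-pm[0]; print("front yaw",np.degrees(np.arctan2(f[1],f[0])),np.linalg.norm(f))
f=bp[0]-bm[0]; print("back yaw",np.degrees(np.arctan2(f[1],f[0])),np.linalg.norm(f))
# grip bar top ends centre
b1=tri((S,s(192,248)),(W,w(322,98)),);print(b1)
# red mark inner end
m=tri((S,s(225,276)),(W,w(308,47)));print("mark",m)
# tray
E
python3 - <<'E'
import sys; sys.path.insert(0,'.')
from h import *
crop("scene0","ct",140,200,280,290,5.5); crop("side0","ct2",280,140,400,250,5)
E
```

```text
front- [502.7  40.8 107. ] [0.7, 0.7]
front+ [624.1  64.1 105. ] [3.0, 3.0]
back- [455.3 370.4 251. ] [0.7, 0.7]
back+ [555.6 387.7 251.9] [1.1, 1.1]
dir yaw 10.060865275001252 slope 23.671429051138023
front yaw 10.850121142486033 123.64722455726181
back yaw 9.792811682071596 101.77130921805998
(array([544.09566344, 121.17356335, 184.61460398]), [1.1, 1.1])
mark (array([534.72973598, 139.49195266, 159.82861445]), [1.0, 1.0])
```

View pics/ct.png

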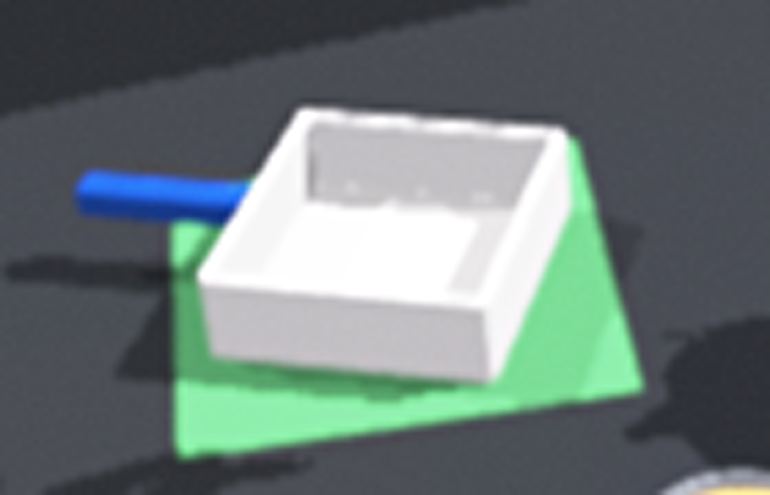

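View pics/ct2.png

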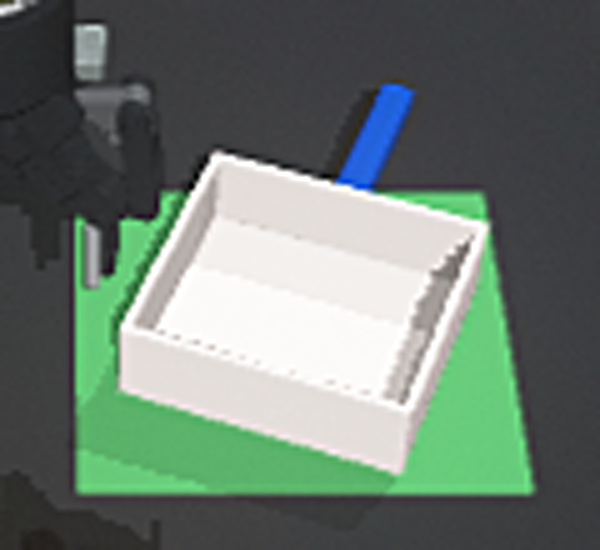

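```bash
python3 -m creep '10 -4 -6 0 0 0 8.5;10 -4 -6 0 0 0 8.5;10 -4 -6 0 0 0 8.5;10 -4 -6 0 0 0 8.5;10 -4 -6 0 0 0 8.5'
python3 - <<'E'
from h import *
im,ci=snap("wrist","w1"); print(r.sense()["tool_pos"],r.sense()["qd"].round(1))
cv2.imwrite("pics/w1b.png",cv2.resize(im[:,:,::-1],None,fx=1.42,fy=1.42,interpolation=cv2.INTER_CUBIC))
E
```

```text
time: 0.65
tool_pos: [559.6, 100.2, 290.4]
tcp_rot: [-179.9, 0.0, 90.1]
ft_force: [0.9, 0.5, 0.2]
finger_gap: 85.0
[559.51456445  99.54773467 289.62237112] [-0.9  0.7  0.4  0.1  0.  -0. ]
```

View pics/w1b.png

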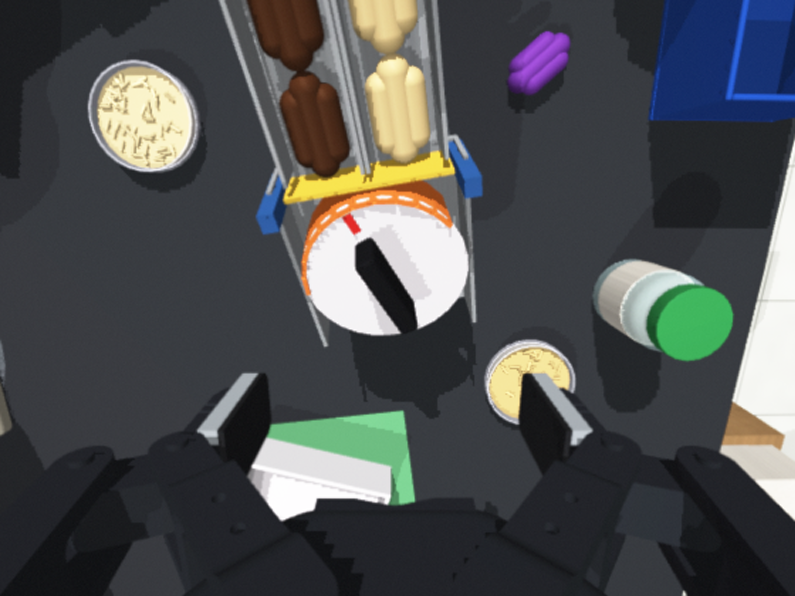

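Run:
```python
from h import *
W=load("w1");S=load("scene0");D=load("side0");W0=load("wrist0")
def disc(f,x0,y0,x1,y1):
    im=cv2.imread(f"pics/{f}.png").astype(int); b,g,rr=im[...,0],im[...,1],im[...,2]
    # white or black inside region -> disc via white mask hull
    m=((im.min(2)>150)&(im.max(2)-im.min(2)<40)).astype(np.uint8); k=np.zeros_like(m); k[y0:y1,x0:x1]=1; m*=k
    n,l,st,_=cv2.connectedComponentsWithStats(m); i=1+np.argmax(st[1:,4]); c=np.argwhere(l==i)[:,::-1].astype(np.int32)
    h=cv2.convexHull(c); return cv2.fitEllipse(h)
ew=disc("w1",205,120,340,245); es=disc("scene0",295,190,350,245); print(ew,es)
p,e=tri((W,ew[0]),(S,es[0])); print("disc",p.round(1),e)
q=1.42
fm=tri((W,(325/q,345/q)),(S,(297,223)),(W0,(169,163.1))); fp=tri((W,(474/q,320/q)),(S,(312.4,248.4)),(W0,(306.6,138.4)))
print(fm,fp); f=fp[0]-fm[0]; print(np.degrees(np.arctan2(f[1],f[0])),np.linalg.norm(f),(fm[0]+fp[0])/2)
# wall direction: wall top lines; intersect on w1 other points with wall plane : wall top far points on line height
for a,bk in (((325,345),(220,0)),((474,320),(432,0))):
    pass
# black bar mask in w1
im=cv2.imread("pics/w1.png").astype(int); m=(im.max(2)<45).astype(np.uint8)
k=np.zeros_like(m); k[155:240,235:305]=1; m*=k; n,l,st,ce=cv2.connectedComponentsWithStats(m); i=1+np.argmax(st[1:,4]); print(st[i],ce[i])
print(cv2.minAreaRect(np.argwhere(l==i)[:,::-1].astype(np.float32)))
```

```text
((269.25390625, 193.28961181640625), (96.81208038330078, 123.73977661132812), 62.12339401245117) ((321.8138427734375, 224.13690185546875), (31.587005615234375, 46.19083023071289), 48.896278381347656)
disc [549.6 103.9 127.7] [0.8, 0.8]
(array([501.94206036,  40.89531529, 106.33581038]), [0.4, 0.7, 0.9]) (array([623.86532515,  63.5035521 , 104.68093795]), [1.3, 3.7, 2.4])
10.505040836985868 124.01271495910053 [562.90369275  52.1994337  105.50837417]
[ 248  169   57   71 1536] [273.25390625 207.19726562]
((276.0, 204.0), (70.0, 56.0), 90.0)
```

Run:
```python
from h import *
W=load("w1");S=load("scene0");D=load("side0");W0=load("wrist0"); q=1.42
for f,ci,pts in (("w1",W,[(325/q,345/q),(221/q,3/q),(474/q,320/q),(433/q,3/q)]),("w0",W0,[(169,163),(97,0),(306.6,138.4),(289,0)])):
  for (u1,u2) in ((pts[0],pts[1]),(pts[2],pts[3])):
    psi=np.radians(10.2)
    for _ in range(3):
        s,c=np.sin(np.radians(24)),np.cos(np.radians(24)); up=np.array([-np.sin(psi),np.cos(psi),0]); n=-s*up+np.array([0,0,c])
        P0=np.array([562.9,52.2,105.8])
        X=[]
        for u in (u1,u2):
            o,d=ray(ci,u); X.append(o+d*((P0-o)@n)/(d@n))
        v=X[1]-X[0]
    print(f,X[0].round(1),X[1].round(1),np.degrees(np.arctan2(-v[0],v[1])).round(2))
crop("w1","c1",190,100,350,250,5)
```

```text
w1 [501.5  40.8 105.7] [475.5 252.5 200.4] 7.01
w1 [623.1  62.6 105.6] [577.5 254.7 193.4] 13.38
w0 [501.8  40.  105.3] [482.9 149.1 154.6] 9.83
w0 [623.7  61.1 104.9] [606.  151.3 145.8] 11.05
```

View pics/c1.png

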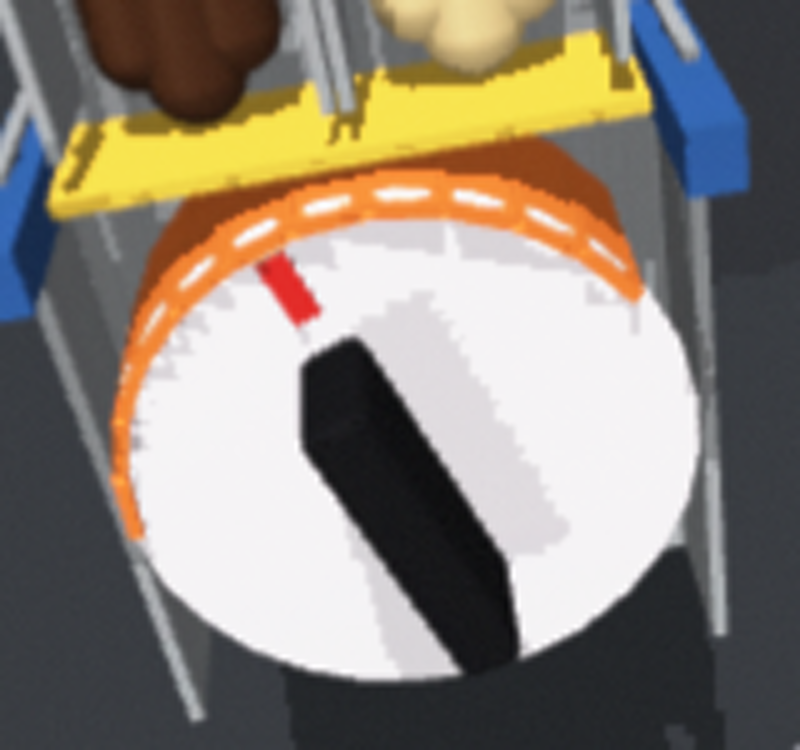

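```bash
cat >> h.py <<'E'
psi=np.radians(10.3); s24,c24=np.sin(np.radians(24)),np.cos(np.radians(24))
LIP=np.array([560.2,65.3,75.]); UP=np.array([-np.sin(psi),np.cos(psi),0]); EX=np.array([np.cos(psi),np.sin(psi),0]); EY=c24*UP+np.array([0,0,s24]); EN=-s24*UP+np.array([0,0,c24])
def onplane(ci,uv,h):
    o,d=ray(ci,uv); X=o+d*((LIP+h*EN-o)@EN)/(d@EN); return X
def loc(X): return np.array([(X-LIP)@EX,(X-LIP)@EY,(X-LIP)@EN])
E
python3 - <<'E'
from h import *
W=load("w1")
P=[(112,440),(135,540),(125,345),(400,172),(300,188),(520,182),(600,235),(642,290),(700,430),(690,490),(620,590),(400,682),(250,632),(500,668),(170,590)]
for h in (28,30,32,34,36):
    L=np.array([loc(onplane(W,(190+x/5,100+y/5),h))[:2] for x,y in P])
    A=np.c_[2*L,np.ones(len(L))]; x=np.linalg.lstsq(A,(L**2).sum(1),rcond=None)[0]; R=np.sqrt(x[2]+x[:2]@x[:2]); c=x[:2]
    print(h,c.round(1),R.round(1),(np.hypot(*(L-c).T)-R).round(1)[:15])
    o1=loc(onplane(W,(190+137/5,100+540/5),h))[:2]-c; o2=loc(onplane(W,(190+642/5,100+295/5),h))[:2]-c; mk=loc(onplane(W,(190+288/5,100+288/5),h))[:2]-c
    a=[np.degrees(np.arctan2(v[1],v[0])) for v in (o1,o2,mk)]; print(a)
E
```

```text
28 [-0.5 57.7] 62.7 [-1.5 -0.4 -0.   1.2  1.6  2.1 -0.5 -3.  -1.  -0.4 -0.7  2.3 -3.1  2.7
  0.3]
[np.float64(-171.7921633161784), np.float64(28.898726372879928), np.float64(109.63208220014216)]
30 [-0.4 59.1] 62.2 [-1.4 -0.4 -0.   1.2  1.6  2.1 -0.5 -3.  -1.  -0.4 -0.7  2.3 -3.1  2.7
  0.3]
[np.float64(-171.79216331617843), np.float64(28.89872637288001), np.float64(109.63208220014214)]
32 [-0.3 60.5] 61.7 [-1.4 -0.4 -0.   1.1  1.6  2.1 -0.5 -2.9 -0.9 -0.4 -0.7  2.2 -3.   2.7
  0.3]
[np.float64(-171.79216331617835), np.float64(28.89872637287988), np.float64(109.63208220014224)]
34 [-0.1 61.9] 61.2 [-1.4 -0.4 -0.   1.1  1.5  2.1 -0.5 -2.9 -0.9 -0.4 -0.6  2.2 -3.   2.6
  0.3]
[np.float64(-171.7921633161784), np.float64(28.89872637287997), np.float64(109.63208220014212)]
36 [ 0.  63.3] 60.7 [-1.4 -0.4 -0.   1.1  1.5  2.  -0.5 -2.9 -0.9 -0.4 -0.6  2.2 -3.   2.6
  0.3]
[np.float64(-171.79216331617616), np.float64(28.898726372877515), np.float64(109.63208220014185)]
```

Run:
```python
from h import *
import itertools
def draw(f,o,h,cy,a,x0,y0,x1,y1,k):
    ci=load(f); im=cv2.imread(f"pics/{f}.png")[y0:y1,x0:x1]; im=cv2.resize(im,None,fx=k,fy=k,interpolation=cv2.INTER_CUBIC)
    C=LIP+cy*EY; pj=lambda p:((proj(ci,p)-[x0,y0])*k).astype(int)
    u=-np.sin(a)*EX+np.cos(a)*EY; w=np.cos(a)*EX+np.sin(a)*EY
    pts=[pj(C+h*EN+58*(np.cos(t)*EX+np.sin(t)*EY)) for t in np.linspace(0,6.283,40)]; cv2.polylines(im,[np.array(pts)],True,(255,0,255),1)
    pts=[pj(C+(h+29)*EN+i*33*u+j*7*w) for i,j in ((1,1),(1,-1),(-1,-1),(-1,1))]; cv2.polylines(im,[np.array(pts)],True,(0,255,0),1)
    return im
for h,cy,nm in ((46,70,"a"),):
    A=draw("w1","",h,cy,np.radians(19),200,110,340,250,3.5); B=draw("scene0","",h,cy,np.radians(19),290,170,360,250,6); 
    cv2.imwrite("pics/fit.png",np.hstack([cv2.resize(A,(400,400)),cv2.resize(B,(350,400))]))
```

```text
(no output)
```

View pics/fit.png

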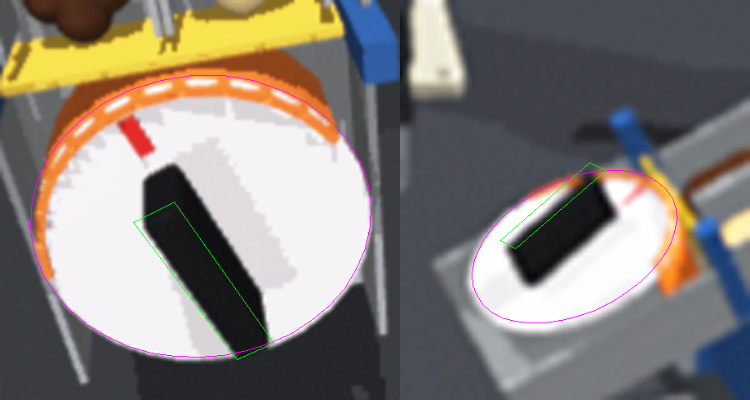

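```bash
cat > d.py <<'E'
from h import *
def draw(f,h,cx,cy,a,x0,y0,x1,y1,k,ff=None):
    ci=load(f); im=cv2.imread(f"pics/{f}.png")[y0:y1,x0:x1]; im=cv2.resize(im,None,fx=k,fy=k,interpolation=cv2.INTER_CUBIC)
    C=LIP+cy*EY+cx*EX; pj=lambda p:((proj(ci,p)-[x0,y0])*k).astype(int)
    u=-np.sin(a)*EX+np.cos(a)*EY; w=np.cos(a)*EX+np.sin(a)*EY
    pts=[pj(C+h*EN+58*(np.cos(t)*EX+np.sin(t)*EY)) for t in np.linspace(0,6.283,40)]; cv2.polylines(im,[np.array(pts)],True,(255,0,255),1)
    for hh,col in ((29,(0,255,0)),(0,(255,255,0))):
        pts=[pj(C+(h+hh)*EN+i*33*u+j*7*w) for i,j in ((1,1),(1,-1),(-1,-1),(-1,1))]; cv2.polylines(im,[np.array(pts)],True,col,1)
    return im
E
python3 - <<'E'
from d import *
R=[]
for h,cy in ((40,66),(36,65)):
    a=np.radians(19); A=draw("w1",h,0,cy,a,200,110,340,250,3.5); B=draw("scene0",h,0,cy,a,290,180,360,250,6);C=draw("side0",h,0,cy,a,250,230,340,290,4) 
    R.append(np.hstack([cv2.resize(A,(290,290)),cv2.resize(B,(250,290)),cv2.resize(C,(250,290))]))
cv2.imwrite("pics/fit2.png",np.vstack(R))
E
```

```text
(no output)
```

View pics/fit2.png

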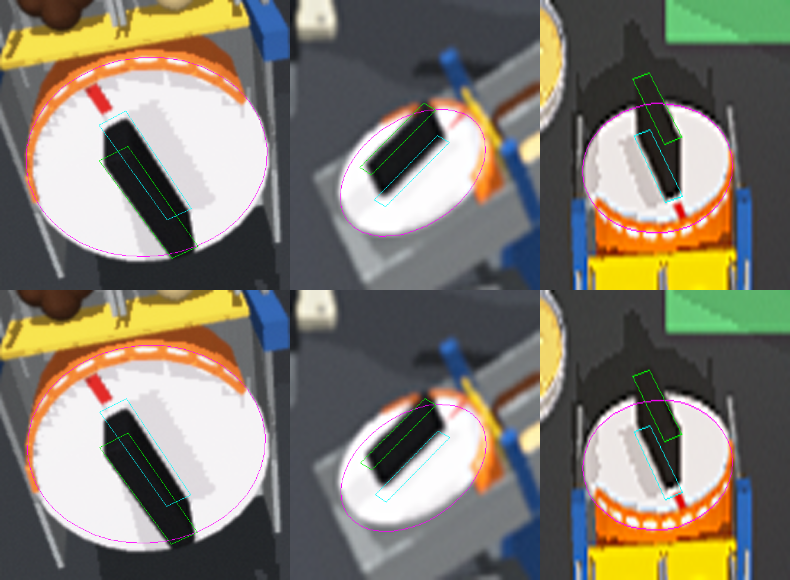

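```bash
cat >> h.py <<'E'
from scipy.spatial.transform import Rotation as Ro
def pose():
    s=r.sense(); return np.array(s["tool_pos"]),Ro.from_euler("xyz",s["tcp_rot"],degrees=True).as_matrix()
def rel(p,R):
    p0,R0=pose(); return (R0.T@(p-p0)/10).round(2),Ro.from_matrix(R0.T@R).as_rotvec(degrees=True).round(2)
def capR(a):
    a=np.radians(a); w=np.cos(a)*EX+np.sin(a)*EY; z=-EN; return np.c_[np.cross(w,z),w,z]
E
python3 - <<'E'
from h import *
print(rel(LIP+66*EY+115*EN,capR(19.5)))
E
```

```text
(array([-2.09, -0.15,  8.27]), array([ -2.09,  24.18, -29.38]))
```

```bash
python3 -m creep '-2.1 -0.15 4 -2.1 24.2 -29.4 8.5;-2.1 -0.15 6 -2.1 24.2 -29.4 8.5;-2.1 -0.15 8.3 -2.1 24.2 -29.4 8.5;-2.1 -0.15 8.3 -2.1 24.2 -29.4 8.5;-2.1 -0.15 8.3 -2.1 24.2 -29.4 8.5;-2.1 -0.15 8.3 -2.1 24.2 -29.4 8.5;-2.1 -0.15 8.3 -2.1 24.2 -29.4 8.5'
python3 - <<'E'
from d import *
im,ci=snap("wrist","w2"); p,R=pose(); print(p,loc(p),(R-capR(19.5)).round(3))
A=draw("w2",39,0,66,np.radians(19.5),0,0,560,420,1.4); cv2.imwrite("pics/w2b.png",A)
E
```

```text
time: 1.4
tool_pos: [557.7, 77.4, 205.6]
tcp_rot: [171.7, -22.6, 121.2]
ft_force: [0.2, 0.0, 0.6]
finger_gap: 85.2
[557.84677087  77.95118682 206.20697646] [-5.32467041e-02  6.51222575e+01  1.14629619e+02] [[ 0.002  0.001  0.   ]
 [ 0.001 -0.002 -0.001]
 [-0.    -0.001 -0.   ]]
```

View pics/w2b.png

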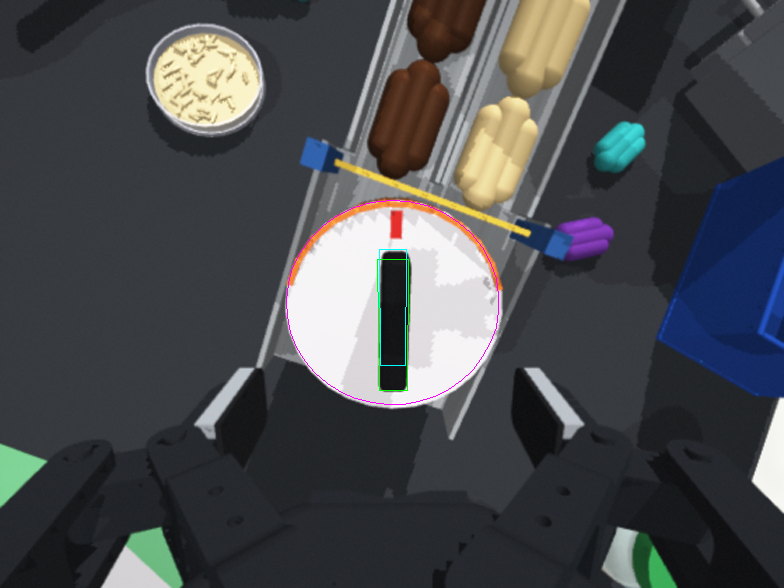

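```bash
python3 -m creep '0.06 0.1 3 0 0 0 8.5;0.06 0.1 5 0 0 0 8.5;0.06 0.1 6 0 0 0 8.5;0.06 0.1 7 0 0 0 8.5;0.06 0.1 7 0 0 0 8.5' ; python3 -m creep '0 0 0 0 0 0 1;0 0 0 0 0 0 1;0 0 0 0 0 0 1;0 0 0 0 0 0 1;0 0 0 0 0 0 1;0 0 0 0 0 0 1;0 0 0 0 0 0 1;0 0 0 0 0 0 1' 40
python3 - <<'E'
from h import *
s=r.sense(); print(s["ft_force"],s["wrist_torque"],s["finger_gap"],loc(pose()[0]))
E
```

```text
time: 1.95
tool_pos: [552.7, 107.5, 141.9]
tcp_rot: [171.7, -22.5, 121.4]
ft_force: [-0.2, 0.2, 0.4]
finger_gap: 84.7
time: 2.75
tool_pos: [554.0, 107.6, 142.8]
tcp_rot: [171.5, -22.5, 121.4]
ft_force: [5.0, 1.3, 2.3]
finger_gap: 13.4
[5.048872   1.30076822 2.26738852] [ 0.15779422 -0.80871554 -0.26293524] 13.386678165478795 [ 1.42380428 66.61899381 44.5931389 ]
```

```bash
python3 -m creep '0 0 0 0 0 -5 1;0 0 0 0 0 -11 1;0 0 0 0 0 -18 1;0 0 0 0 0 -25 1;0 0 0 0 0 -32 1;0 0 0 0 0 -39 1;0 0 0 0 0 -46 1;0 0 0 0 0 -52 1;0 0 0 0 0 -56 1;0 0 0 0 0 -57 1;0 0 0 0 0 -57 1;0 0 0 0 0 -57 1'
python3 - <<'E'
from h import *
s=r.sense(); print(s["ft_force"],s["wrist_torque"],s["finger_gap"],s["joint_pos"].round(1),loc(pose()[0]))
y=pose()[1][:,1]; print("cap",np.degrees(np.arctan2(y@EY,y@EX)))
E
```

```text
time: 3.95
tool_pos: [554.7, 108.5, 143.2]
tcp_rot: [156.6, -5.3, 177.8]
ft_force: [5.3, 6.0, -1.1]
finger_gap: 13.6
[ 5.33292701  5.96183273 -1.07486394] [ 0.48137454 -0.89221988 -0.36573741] 13.614258834855079 [ -8.8   9.6  95.7  22.8  83.3 -99.9] [ 2.28654676 67.43200042 44.64482082]
cap 76.45661970923794
```

Cap at about 76° (1.33 rad). Release and back off along the axis, then look.

```bash
python3 -m creep '0 0 0 0 0 0 4;0 0 0 0 0 0 6;0 0 0 0 0 0 8.5;0 0 0 0 0 0 8.5;0 0 -1 0 0 0 8.5;0 0 -4 0 0 0 8.5;0 0 -8 0 0 0 8.5;0 0 -12 0 0 0 8.5;0 0 -14 0 0 0 8.5'
python3 - <<'E'
from d import *
im,ci=snap("wrist","w3"); im,ci=snap("scene","s3"); p,R=pose(); print(p)
A=draw("w3",39,0,66,np.radians(76),0,0,560,420,1.4); cv2.imwrite("pics/w3b.png",A)
E
```

```text
time: 4.85
tool_pos: [565.8, 50.7, 275.9]
tcp_rot: [156.6, -5.0, 177.8]
ft_force: [-0.5, 0.4, -0.5]
finger_gap: 85.1
[566.42940879  50.59775448 275.76419576]
```

View pics/w3b.png

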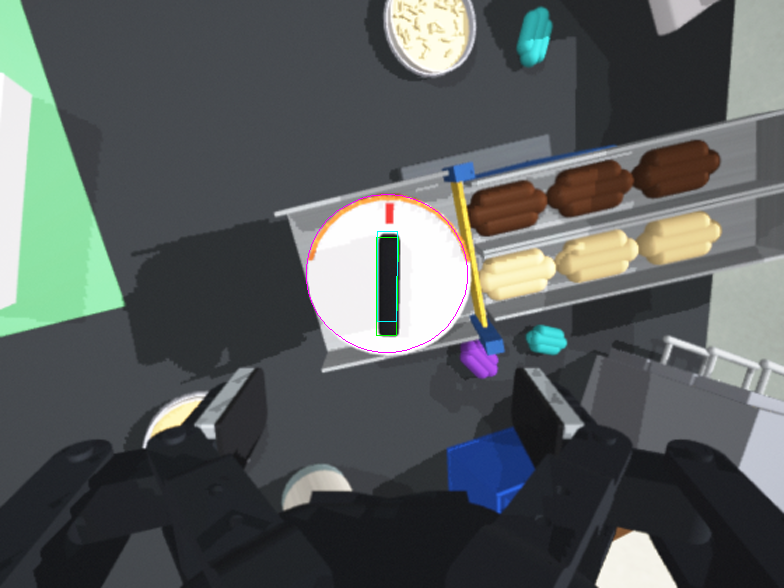

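View pics/s3.png

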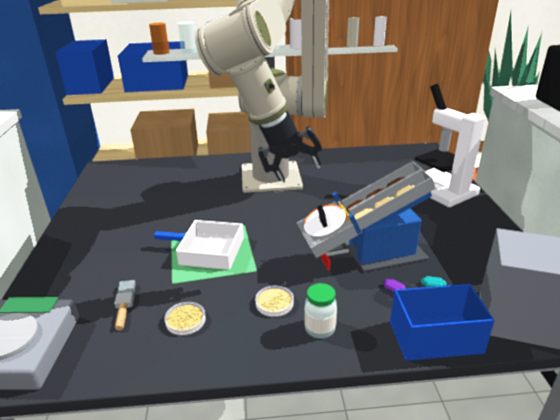

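Run:
```python
from h import *
S,D=load("scene0"),load("side0")
d=lambda p:(280+p[0]/5,140+p[1]/5); s=lambda p:(140+p[0]/5.5,200+p[1]/5.5)
def rep(n,P):
    P=np.array(P); c=P.mean(0)[:2]; e=[np.hypot(*(P[(i+1)%4]-P[i])[:2]) for i in range(4)]
    v=(P[1]-P[0]+P[2]-P[3]); print(n,c.round(1),"edges",np.round(e,1),"yaw",np.degrees(np.arctan2(v[1],v[0])).round(2)); print(P[:,:2].round(1).tolist())
# order: -x-y, +x-y,+x+y,-x+y (world x to left in side img)
rep("sheetD",[onz(D,d(p),0) for p in ((485,192),(77,190),(77,492),(533,492))])
rep("trayD",[onz(D,d(p),50) for p in ((488,225),(215,152),(122,328),(408,408))])
rep("trayS",[onz(S,s(p),50) for p in ((300,108),(200,280),(490,305),(565,130))])
print([onz(S,s(p),0)[:2].round(1) for p in ((178,458),(643,388),(575,140))])
# handle, end top
print(onz(D,d((395,88)),48),onz(S,s((80,185)),48))
```

```text
sheetD [ 461.6 -205.7] edges [240.  231.  239.  228.7] yaw 6.66
[[355.5, -333.2], [594.1, -306.5], [567.1, -77.1], [329.8, -106.0]]
trayD [ 456.5 -202.4] edges [159.3 148.3 156.4 146.2] yaw -14.73
[[360.1, -252.6], [513.8, -294.1], [551.9, -150.8], [400.3, -112.0]]
trayS [ 457.  -204.8] edges [165.1 151.3 162.9 153. ] yaw -13.87
[[357.0, -258.9], [517.5, -297.7], [555.7, -151.3], [397.8, -111.5]]
[array([ 596. , -307.1]), array([566.7, -78.2]), array([ 330.1, -107.7])]
[ 413.91986317 -363.8760517    48.        ] [ 418.66297491 -372.01687648   48.        ]
```

Run:
```python
from h import *
S,D=load("scene0"),load("side0")
for n,u,z in (("dish1",(274,300),14),("dish2",(185,318),14),("jar lid",(320.5,294),110),("brush",(125,280),10),("brush end",(121,326),10)): print(n,onz(S,u,z)[:2].round(0))
for n,u,z in (("dish1",(240.5,242),14),("dish2",(241,184),14),("dish3",(391,356),14),("jar lid",(188,246),110)): print(n,onz(D,u,z)[:2].round(0))
p=np.array([457,-203.5]);a=np.radians(-14.4); g=p-130*np.array([-np.sin(a),np.cos(a)]); print("grip",g)
# tool down, y along tray x, yaw 90-14.4
R=Ro.from_euler("xyz",[180,0,90-14.4],degrees=True).as_matrix()
for z in (150,21): print(rel(np.r_[g,z],R))
```

```text
dish1 [708. -41.]
dish2 [ 748. -258.]
jar lid [807.  59.]
brush [ 580. -434.]
brush end [ 755. -409.]
dish1 [705. -37.]
dish2 [ 745. -248.]
dish3 [326. 232.]
jar lid [800.  66.]
grip [ 424.67031467 -329.41581095]
(array([ 11.53, -40.77,  -2.78]), array([ 12.45, -24.16,  99.48]))
(array([ 10.44, -45.87,   9.02]), array([ 12.45, -24.16,  99.48]))
```

```bash
python3 -m creep '11.5 -40.8 -2.8 12.45 -24.16 99.48 8.5;11.5 -40.8 -2.8 12.45 -24.16 99.48 8.5;11.5 -40.8 -2.8 12.45 -24.16 99.48 8.5;11.5 -40.8 -2.8 12.45 -24.16 99.48 8.5;11.5 -40.8 -2.8 12.45 -24.16 99.48 8.5;11.5 -40.8 -2.8 12.45 -24.16 99.48 8.5;11.5 -40.8 -2.8 12.45 -24.16 99.48 8.5;11.5 -40.8 -2.8 12.45 -24.16 99.48 8.5;11.5 -40.8 -2.8 12.45 -24.16 99.48 8.5;11.5 -40.8 -2.8 12.45 -24.16 99.48 8.5;11.5 -40.8 -2.8 12.45 -24.16 99.48 8.5;11.5 -40.8 -2.8 12.45 -24.16 99.48 8.5;11.5 -40.8 -2.8 12.45 -24.16 99.48 8.5;11.5 -40.8 -2.8 12.45 -24.16 99.48 8.5;11.5 -40.8 -2.8 12.45 -24.16 99.48 8.5'
python3 - <<'E'
from h import *
im,ci=snap("wrist","w4"); print(pose()[0],r.sense()["joint_pos"].round(1))
p=np.array([457,-203.5]);a=np.radians(-14.4); ex=np.array([np.cos(a),np.sin(a)]);ey=np.array([-ex[1],ex[0]])
im=im[:,:,::-1].copy()
def pl(P,z): cv2.polylines(im,[np.array([proj(ci,np.r_[p+x*ex+y*ey,z]) for x,y in P]).astype(np.int32)],True,(255,0,255),1)
pl([(-80,-75),(80,-75),(80,75),(-80,75)],50); pl([(-10,-75),(10,-75),(10,-174),(-10,-174)],48)
cv2.imwrite("pics/w4b.png",cv2.resize(im,None,fx=1.4,fy=1.4))
E
```

```text
time: 6.45
tool_pos: [424.8, -329.5, 149.6]
tcp_rot: [-180.0, -0.1, 75.8]
ft_force: [0.5, 0.0, 0.1]
finger_gap: 85.1
[ 424.78111193 -329.71169971  149.71935963] [-43.3   0.9 100.8   0.   78.3 -29.1]
```

View pics/w4b.png

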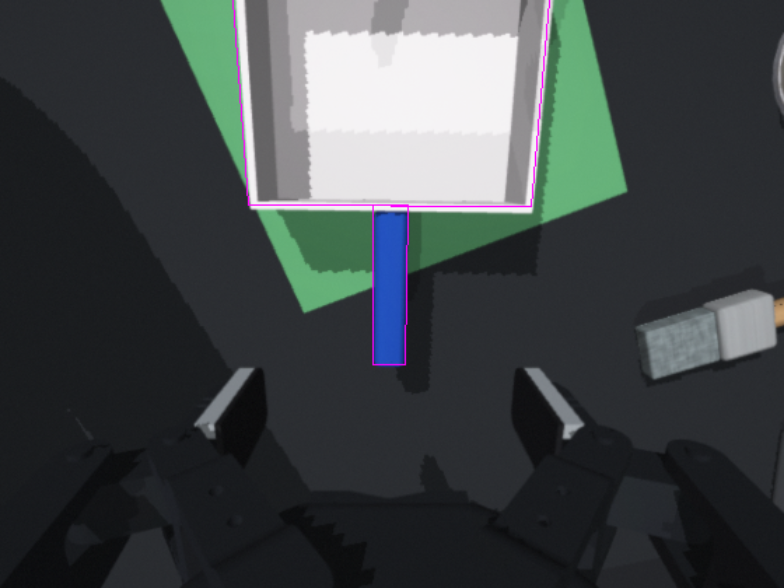

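```bash
python3 -m creep '0 0 4 0 0 0 8.5;0 0 8 0 0 0 8.5;0 0 11 0 0 0 8.5;0 0 12.5 0 0 0 8.5;0 0 12.9 0 0 0 8.5;0 0 12.9 0 0 0 8.5' ; python3 -m creep '0 0 0 0 0 0 1;0 0 0 0 0 0 1;0 0 0 0 0 0 1;0 0 0 0 0 0 1;0 0 0 0 0 0 1;0 0 0 0 0 0 1;0 0 0 0 0 0 1;0 0 0 0 0 0 1' 80
python3 - <<'E'
from h import *
s=r.sense(); print(s["ft_force"],s["wrist_torque"],s["finger_gap"])
E
```

```text
time: 7.1
tool_pos: [425.0, -329.9, 21.2]
tcp_rot: [-180.0, -0.1, 75.8]
ft_force: [-0.5, -0.6, -0.2]
finger_gap: 84.9
time: 7.9
tool_pos: [425.4, -330.3, 21.8]
tcp_rot: [179.9, -0.0, 75.8]
ft_force: [-1.0, 0.7, 6.2]
finger_gap: 18.6
[-0.98711568  0.65323264  6.20926474] [ 0.22417456  0.12898967 -0.09632676] 18.58471498951341
```

```bash
cat >> h.py <<'E'
def trayT(f,off,z,dy=0):
    p=LIP+(f-205)*UP+off*EX; p[2]=z; return p,Ro.from_euler("xyz",[180,0,90+10.3+dy],degrees=True).as_matrix()
E
python3 - <<'E'
from h import *
print(trayT(-40,-25,26)); print(rel(*trayT(-60,-25,26)));print(rel(*trayT(-30,-25,26)))
E
```

```text
(array([ 579.40941676, -180.22188967,   26.        ]), array([[-1.78802215e-01,  9.83885038e-01,  1.20491166e-16],
       [ 9.83885038e-01,  1.78802215e-01,  2.18969560e-17],
       [ 0.00000000e+00,  1.22464680e-16, -1.00000000e+00]]))
(array([16.52, 12.08, -0.4 ]), array([ 6.000e-02, -1.000e-02, -2.452e+01]))
(array([19.25, 10.83, -0.4 ]), array([ 6.000e-02, -1.000e-02, -2.452e+01]))
```

```bash
python3 -m creep '0 0 -0.4 0 0 0 1;0 0 -0.4 0 0 0 1;1 0.7 -0.4 0 0 -2 1;3 2.2 -0.4 0 0 -5 1;5 3.7 -0.4 0 0 -8 1;7 5.1 -0.4 0 0 -11 1;9 6.6 -0.4 0 0 -14 1;11 8 -0.4 0 0 -17 1;13 9.5 -0.4 0 0 -20 1;15 11 -0.4 0 0 -23 1;16 11.7 -0.4 0 0 -24.5 1;16.5 12.1 -0.4 0 0 -24.5 1;16.5 12.1 -0.4 0 0 -24.5 1;16.5 12.1 -0.4 0 0 -24.5 1'
python3 - <<'E'
from h import *
s=r.sense(); print(s["ft_force"],s["wrist_torque"],s["finger_gap"])
im,ci=snap("wrist","w5"); snap("scene","s5"); p,R=pose()
im=im[:,:,::-1].copy()
f=lambda X:proj(ci,X)
def pl(P,z): cv2.polylines(im,[np.array([f(np.r_[(p+R[:,1]*x+R[:,0]*(y+130))[:2],z]) for x,y in P]).astype(np.int32)],True,(255,0,255),1)
pl([(-80,-75),(80,-75),(80,75),(-80,75)],54); pl([(-10,-75),(10,-75),(10,-174),(-10,-174)],52)
cv2.imwrite("pics/w5b.png",cv2.resize(im,None,fx=1.4,fy=1.4))
E
```

```text
time: 9.3
tool_pos: [582.5, -200.5, 25.6]
tcp_rot: [180.0, -0.0, 100.2]
ft_force: [0.0, -0.3, -3.7]
finger_gap: 18.5
[ 0.03322516 -0.27340569 -3.73219797] [-0.40187555 -0.03369638  0.00525557] 18.501959907576417
```

View pics/w5b.png

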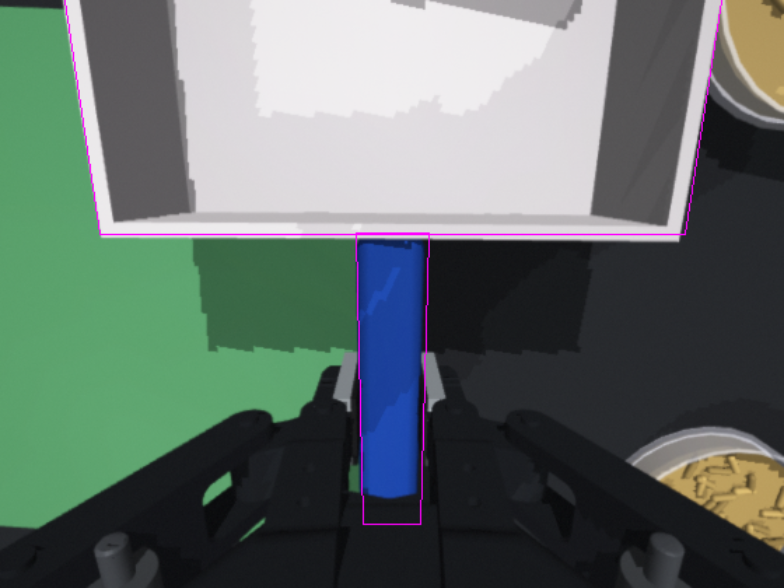

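View pics/s5.png

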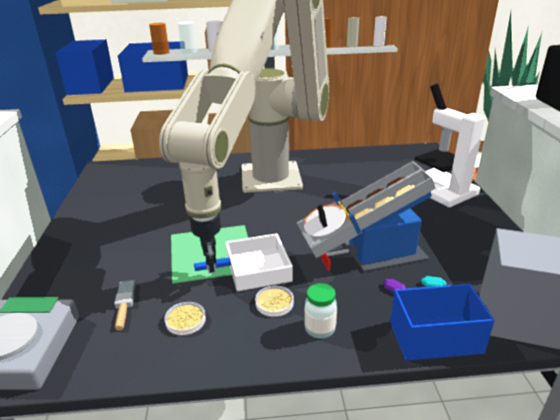

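```bash
python3 -m creep '1.5 0 0 0 0 0 1;4 0 0 0 0 0 1;6 0 0 0 0 0 1;7.5 0.5 0.1 0 0 0 1;8.2 1 0.3 0 0 0 1;8.5 1.2 0.4 0 0 0 1;8.5 1.2 0.4 0 0 0 1'
python3 - <<'E'
from h import *
s=r.sense(); print(s["ft_force"],s["wrist_torque"],s["finger_gap"]); p=pose()[0]; print((p-LIP)@UP+203.5,(p-LIP)@EX,p[2])
snap("scene","s6"); crop("scene0","z",0,0,2,2,1); crop("s6","s6c",170,180,370,310,4)
E
```

```text
time: 10.1
tool_pos: [579.8, -114.7, 22.1]
tcp_rot: [180.0, -0.0, 100.2]
ft_force: [-0.6, 0.7, 0.2]
finger_gap: 18.8
[-0.58040581  0.68343148  0.18159232] [ 0.32564113  0.06863049 -0.04311838] 18.837317761248855
22.889434576789853 -12.936260083100837 22.05199708133772
```

View pics/s6c.png

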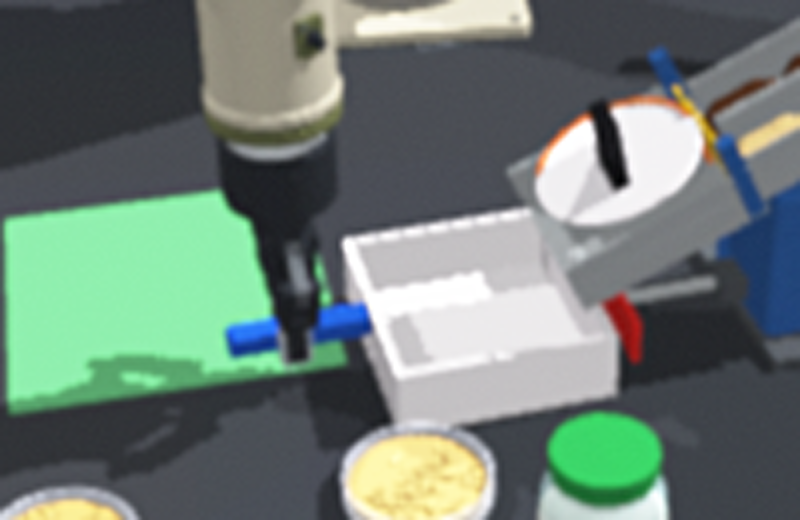

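```bash
cat > q.py <<'E'
from h import *
s=r.sense(); p=pose()[0]; print("F chute y",(s["ft_force"]@UP).round(2),"x",(s["ft_force"]@EX).round(2),"z",s["ft_force"][2].round(2),"front",((p-LIP)@UP+203.5).round(1),"off",((p-LIP)@EX).round(1),"z",p[2].round(1),"t",s["time"])
E
python3 -m creep '0.3 0 0 0 0 0 1;0.6 0 0 0 0 0 1;0.8 0 0 0 0 0 1;0.8 0 0 0 0 0 1'>/dev/null; python3 q.py;  python3 -m creep '0.3 0 0 0 0 0 1;0.6 0 0 0 0 0 1;0.8 0 0 0 0 0 1;0.8 0 0 0 0 0 1'>/dev/null; python3 q.py
```

```text
F chute y -0.83 x 0.26 z -0.96 front 30.7 off -13.1 z 22.0 t 10.55
F chute y -2.64 x 1.28 z -1.61 front 38.7 off -12.9 z 22.2 t 10.95
```

```bash
python3 -m creep '0.3 0 0 0 0 0 1;0.5 0 0 0 0 0 1;0.6 0 0 0 0 0 1;0.6 0 0 0 0 0 1'>/dev/null; python3 q.py
```

```text
F chute y -6.52 x 0.03 z -1.15 front 43.8 off -12.8 z 22.5 t 11.35
```

```bash
python3 -m creep '0.3 0 0 0 0 0 1;0.6 0 0 0 0 0 1;0.8 0 0 0 0 0 1;0.8 0 0 0 0 0 1'>/dev/null; python3 q.py;  python3 -m creep '0.3 0 0 0 0 0 1;0.6 0 0 0 0 0 1;0.6 0 0 0 0 0 1'>/dev/null; python3 q.py
```

```text
F chute y -5.89 x -0.38 z -1.61 front 50.8 off -12.7 z 22.7 t 11.75
F chute y -7.24 x -0.54 z -1.24 front 55.7 off -12.7 z 23.0 t 12.05
```

```bash
python3 -m creep '0.3 0 0.05 0 0 0 1;0.5 0 0.05 0 0 0 1;0.5 0 0.05 0 0 0 1'>/dev/null; python3 q.py;  python3 -m creep '0.3 0 0.05 0 0 0 1;0.5 0 0.05 0 0 0 1;0.5 0 0.05 0 0 0 1'>/dev/null; python3 q.py
python3 - <<'E'
from h import *
snap("scene","s7"); snap("wrist","w7"); snap("side","d7"); crop("s7","s7c",250,150,450,290,4)
E
```

```text
F chute y -8.62 x -0.35 z -0.11 front 59.3 off -12.6 z 22.9 t 12.35
F chute y -8.91 x -1.68 z -0.53 front 62.6 off -12.5 z 22.9 t 12.65
```

View pics/s7c.png

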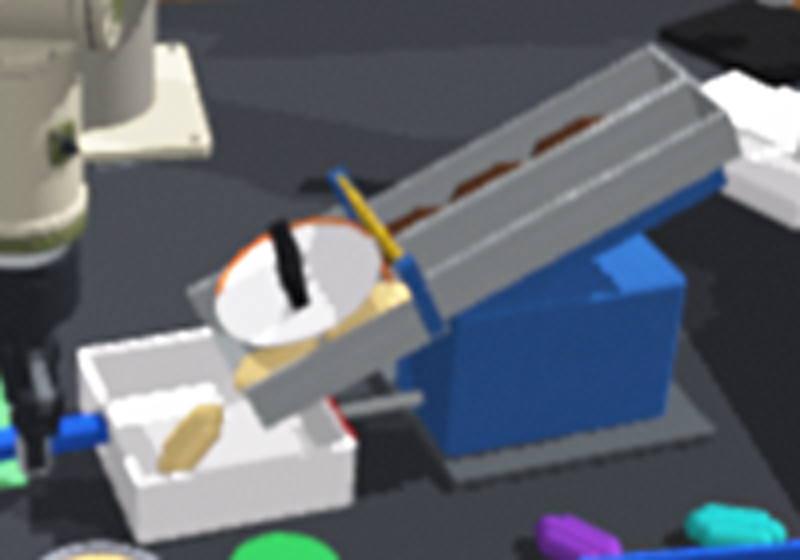

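View pics/w7.png

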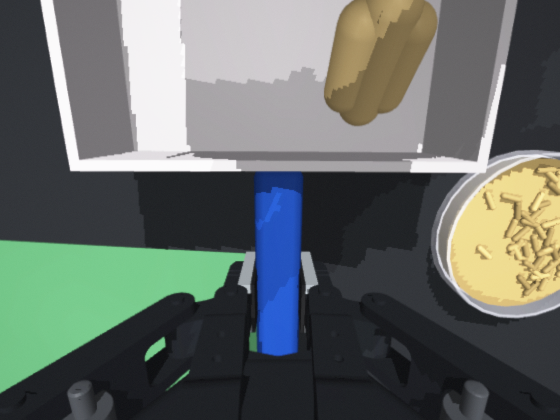

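View pics/d7.png

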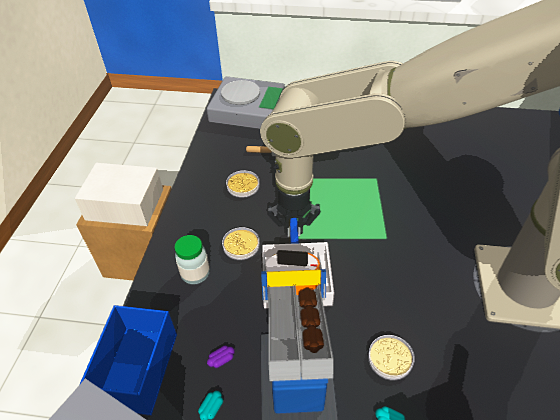

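```bash
python3 -m creep '0.3 0 0 0 0 0 1;0.3 0 0 0 0 0 1;0.3 0 0 0 0 0 1;0.3 0 0 0 0 0 1;0.3 0 0 0 0 0 1;0.3 0 0 0 0 0 1;0.3 0 0 0 0 0 1;0.3 0 0 0 0 0 1;0.3 0 0 0 0 0 1;0.3 0 0 0 0 0 1'>/dev/null; python3 q.py;  python3 - <<'E'
from h import *
snap("scene","s8"); snap("wrist","w8"); snap("side","d8"); crop("s8","s8c",250,150,450,290,4);crop("d8","d8c",240,220,350,410,3)
E
```

```text
F chute y -11.93 x -2.04 z -0.05 front 63.3 off -12.5 z 23.4 t 13.8
```

View pics/s8c.png

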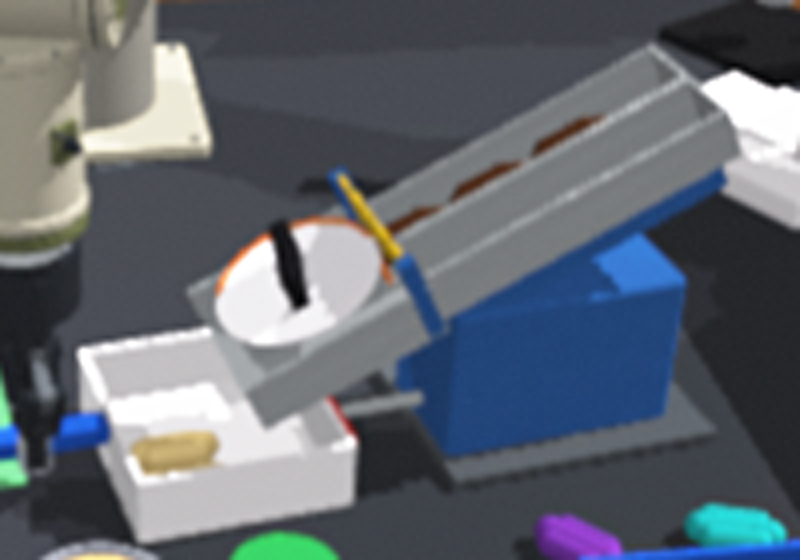

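View pics/w8.png

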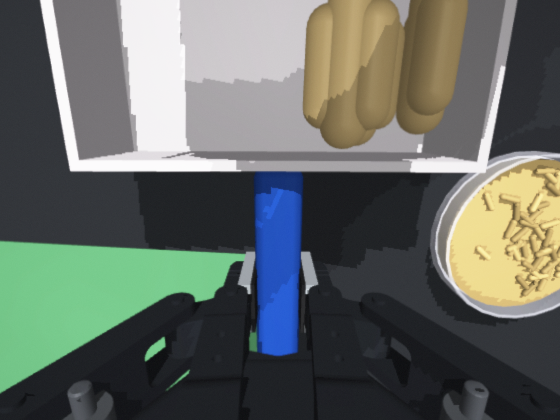

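View pics/d8c.png

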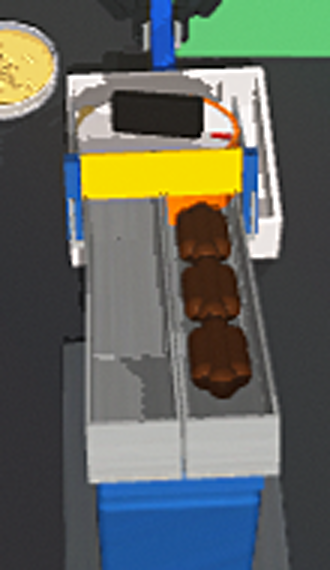

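```bash
python3 -m creep '0.2 0 0 0 0 0 1;0.2 0 0 0 0 0 1;0.2 0 0 0 0 0 1;0.2 0 0 0 0 0 1;0.2 0 0 0 0 0 1;0.2 0 0 0 0 0 1;0.2 0 0 0 0 0 1;0.2 0 0 0 0 0 1' 110 >/dev/null; python3 q.py; python3 -m creep '-0.4 0 0 0 0 0 1;-0.9 0 0 0 0 0 1;-1.5 0 0 0 0 0 1;-2.1 -0.2 0 0 0 0 1;-2.7 -0.5 0 0 0 0 1;-3.2 -0.8 0 0 0 0 1;-3.6 -1 0 0 0 0 1;-3.8 -1.2 0 0 0 0 1;-3.8 -1.2 0 0 0 0 1' >/dev/null; python3 q.py;  python3 - <<'E'
from h import *
snap("scene","s9"); snap("wrist","w9"); snap("side","d9"); crop("s9","s9c",200,150,400,290,4)
E
```

```text
F chute y -11.84 x -0.79 z 0.69 front 63.3 off -12.5 z 23.8 t 14.75
F chute y -0.34 x 0.18 z -1.4 front 24.8 off -24.7 z 24.6 t 15.65
```

View pics/s9c.png

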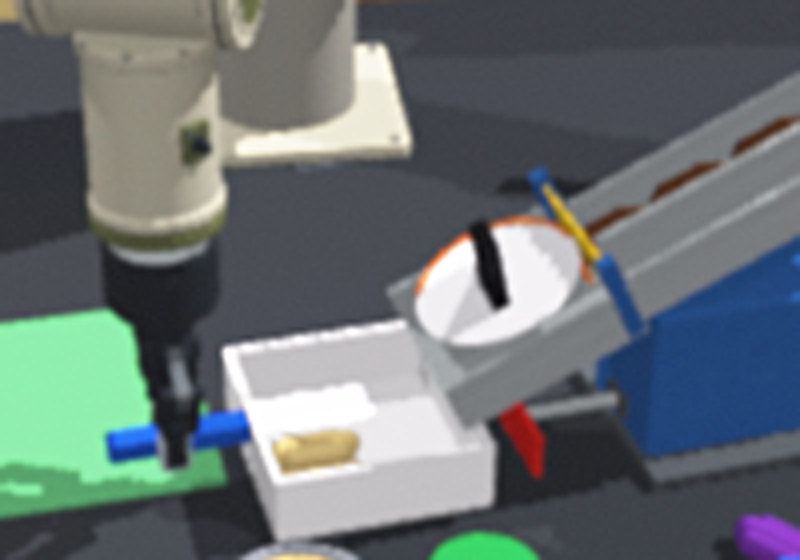

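View pics/w9.png

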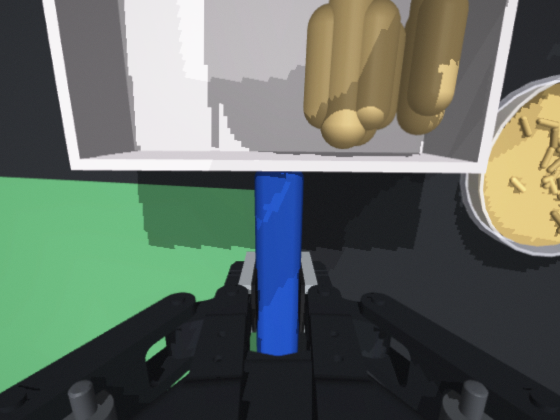

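```bash
python3 -m creep '-1 0 -0.2 0 0 0 1;-3 0 -0.3 0 0 0 1;-5 0 -0.4 0 0 0 1;-7 0 -0.4 0 0 0 1;-8.5 0 -0.4 0 0 0 1;-9 0 -0.4 0 0 0 1;-9 0 -0.4 0 0 0 1' >/dev/null; python3 q.py;  python3 - <<'E'
from h import *
snap("scene","s10"); snap("side","d10"); snap("wrist","w10"); crop("d10","d10c",230,150,350,300,4);crop("s10","s10c",200,180,370,300,4.5)
print(r.sense()["ft_force"],r.sense()["wrist_torque"],r.sense()["finger_gap"])
p=np.array([462,-206]);
E
```

```text
F chute y 0.36 x 0.71 z -4.48 front -65.9 off -24.9 z 30.0 t 16.5
[-0.39202484  0.47895234 -4.30779371] [-0.40150172 -0.02536222 -0.00438757] 18.06959622921745
```

View pics/d10c.png

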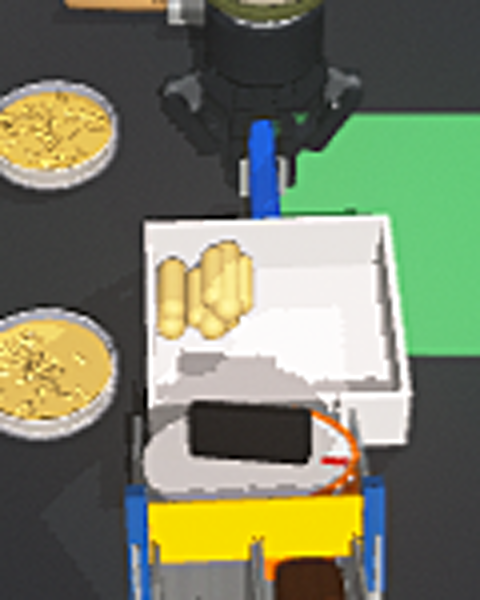

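View pics/s10c.png

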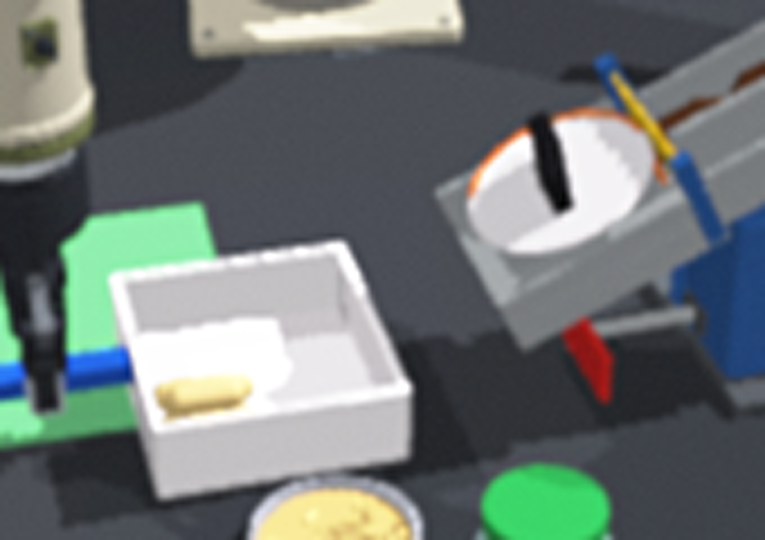

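View pics/w10.png

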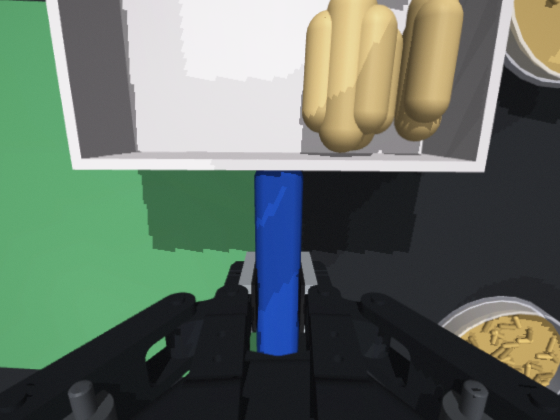

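Run:
```python
from h import *
F=[];T=[]
for i in range(6):
    im=imaging.snapshot("scene"); s=r.sense(); F.append(s["ft_force"]); T.append(s["wrist_torque"])
print(np.mean(F,0).round(2),np.std(F,0).round(2),np.mean(T,0).round(3))
im=cv2.imread("pics/d10.png"); 
for f,o,b,k in (("d10","za",(260,195,310,240),8),("s10","zb",(225,255,265,275),10),("w10","zc",(285,0,510,170),3)):
    crop(f,o,*b,k)
a=cv2.imread("pics/za.png"); b=cv2.imread("pics/zb.png"); c=cv2.imread("pics/zc.png")
W=800; H=max(a.shape[0],b.shape[0]); out=np.zeros((590,800,3),np.uint8); a=cv2.resize(a,(390,350)); b=cv2.resize(b,(400,200)); c=cv2.resize(c,(400,300)); out[:350,:390]=a; out[350:550,:400]=b; out[:300,400:800]=c; cv2.imwrite("pics/z3.png",out)
```

```text
[ 0.36  0.04 -3.93] [0.47 0.34 0.55] [-0.405 -0.045 -0.007]
```

View pics/z3.png

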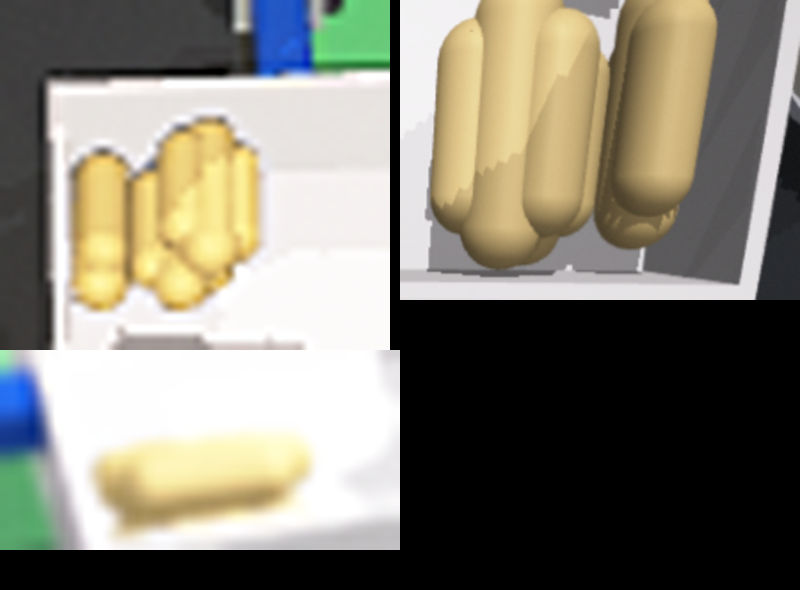

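Run:
```python
from h import *
R=Ro.from_euler("xyz",[180,0,96.7],degrees=True).as_matrix()
print(pose()[0],rel(np.array([477.1,-334.1,27]),R))
```

```text
[ 583.99873524 -202.74784621   30.27816544] (array([-11.03, -12.85,   0.46]), array([0.29, 0.96, 3.48]))
```

```bash
python3 -m creep '-0.6 -0.7 0 0 0 0 1;-2 -2.3 0 0 0 1 1;-3.7 -4.3 0 0 0 1 1;-5.4 -6.3 0 0 0 2 1;-7.1 -8.3 0 0 0.5 2 1;-8.8 -10.3 0.1 0.2 0.5 3 1;-10 -11.7 0.3 0.3 0.9 3.5 1;-10.8 -12.6 0.3 0.3 0.9 3.5 1;-11.03 -12.85 0.4 0.3 0.9 3.5 1;-11.03 -12.85 0.4 0.3 0.9 3.5 1;-11.03 -12.85 0.4 0.3 0.9 3.5 1'
python3 - <<'E'
from h import *
snap("side","d11");snap("scene","s11");snap("wrist","w11"); crop("d11","d11c",280,130,400,250,5); crop("s11","s11c",140,200,280,290,5.5)
E
```

```text
time: 18.05
tool_pos: [477.5, -333.5, 27.6]
tcp_rot: [180.0, 0.1, 96.7]
ft_force: [0.1, 0.2, -4.2]
finger_gap: 18.3
```

View pics/d11c.png

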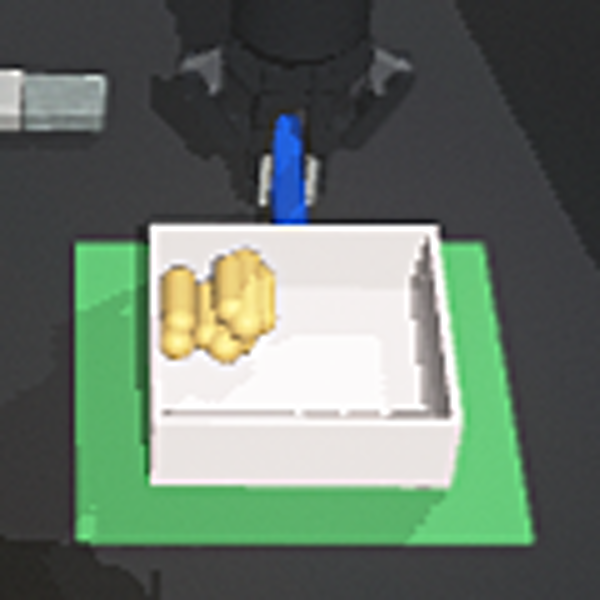

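View pics/s11c.png

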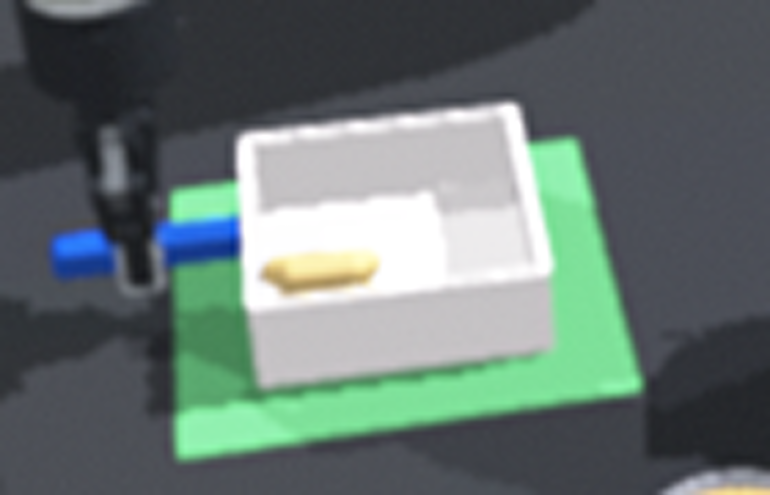

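Run:
```python
from h import *
D=load("d11"); S=load("s11"); d=lambda p:(280+p[0]/5,130+p[1]/5); s=lambda p:(140+p[0]/5.5,200+p[1]/5.5)
def rep(n,P):
    P=np.array(P); c=P.mean(0)[:2]; e=[np.hypot(*(P[(i+1)%4]-P[i])[:2]) for i in range(4)]
    v=(P[1]-P[0]+P[2]-P[3]); print(n,c.round(1),"edges",np.round(e,1),"yaw",np.degrees(np.arctan2(v[1],v[0])).round(2))
rep("sheet",[onz(D,d(p),0) for p in ((485,242),(75,242),(75,545),(535,543))])
rep("trayD",[onz(D,d(p),54) for p in ((437,226),(150,225),(151,418),(462,418))])
rep("sheetS",[onz(S,s(p),0) for p in ((170,187),(178,460),(643,388),(575,140))])
rep("trayS",[onz(S,s(p),54) for p in ((240,132),(248,306),(552,272),(518,103))])
```

```text
sheet [ 461.8 -204.5] edges [241.2 231.3 241.  229.3] yaw 7.03
trayD [ 461.1 -202.7] edges [160.4 146.8 161.2 145.7] yaw 6.69
sheetS [ 461.6 -207.9] edges [247.3 230.8 238.4 232. ] yaw 7.23
trayS [ 460.7 -204.1] edges [164.5 150.8 164.8 152.7] yaw 6.2
```

```bash
python3 -m creep '-0.25 0.2 0 0 0 -0.6 1;-0.25 0.2 0.2 0 0 -0.6 1;-0.25 0.2 0.4 0 0 -0.6 1;-0.25 0.2 0.5 0 0 -0.6 1;-0.25 0.2 0.5 0 0 -0.6 1'; python3 -m creep '0 0 0.05 0 0 0 1;0 0 0.05 0 0 0 1'
```

```text
time: 18.7
tool_pos: [479.9, -335.6, 22.6]
tcp_rot: [180.0, 0.1, 97.3]
ft_force: [-0.2, -0.1, -1.9]
finger_gap: 18.2
time: 18.9
tool_pos: [480.0, -335.7, 22.2]
tcp_rot: [180.0, 0.1, 97.3]
ft_force: [0.8, -0.6, -1.5]
finger_gap: 18.0
```

```bash
python3 -m creep '0 0 0.06 0 0 0 1;0 0 0.1 0 0 0 1;0 0 0.1 0 0 0 1'; python3 -m creep '0 0 0 0 0 0 1.9;0 0 0 0 0 0 2.2;0 0 0 0 0 0 2.6;0 0 0 0 0 0 3;0 0 0 0 0 0 4;0 0 0 0 0 0 6;0 0 0 0 0 0 8.5;0 0 0 0 0 0 8.5;0 0 0 0 0 0 8.5;0 0 -1 0 0 0 8.5;0 0 -4 0 0 0 8.5;-2 0 -8 0 0 0 8.5;-3 0 -13 0 0 0 8.5;-3 0 -18 0 0 0 8.5;-3 0 -18 0 0 0 8.5'
python3 - <<'E'
from h import *
snap("side","d12");snap("scene","s12");snap("wrist","w12"); crop("d12","d12c",280,130,400,250,5); crop("s12","s12c",140,200,280,290,5.5)
E
```

```text
time: 19.2
tool_pos: [480.0, -335.8, 21.9]
tcp_rot: [180.0, 0.1, 97.3]
ft_force: [-2.0, 1.7, 5.2]
finger_gap: 18.0
time: 20.7
tool_pos: [487.3, -368.8, 212.7]
tcp_rot: [179.4, 0.7, 97.3]
ft_force: [0.3, -0.3, 0.2]
finger_gap: 84.6
```

View pics/d12c.png

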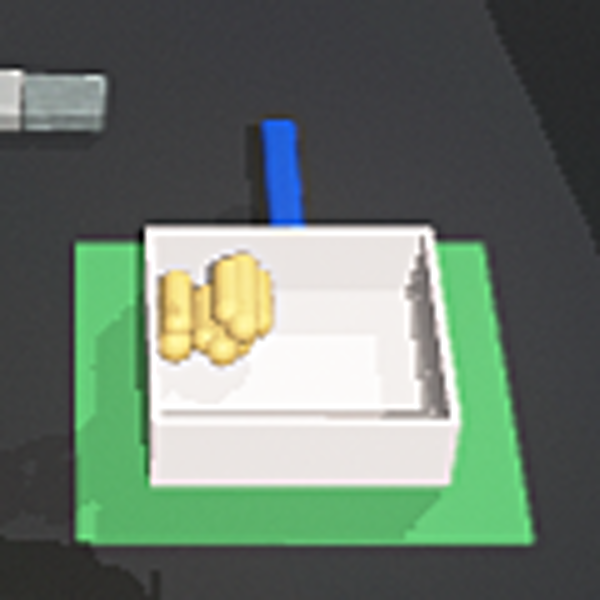

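View pics/s12c.png

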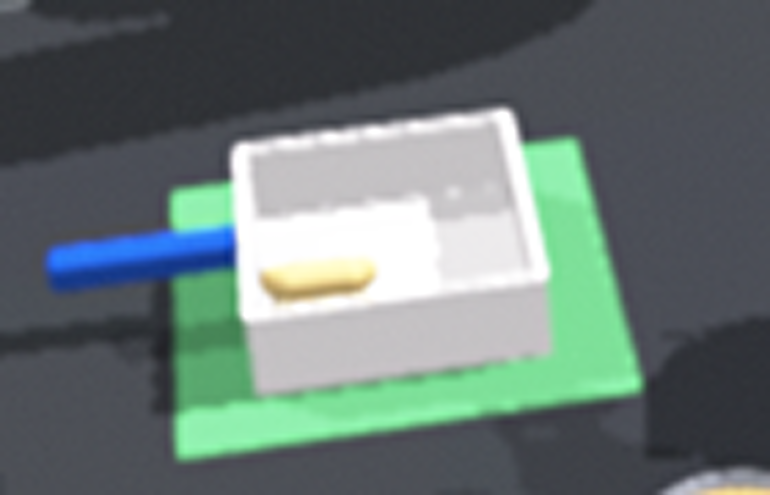

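View pics/w12.png

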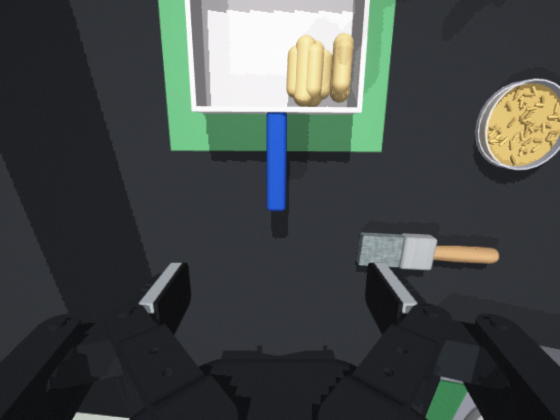

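```bash
python3 -m creep '5 0 0 0 0 0 8.5;9 0 0 0 0 0 8.5;12 0 0 0 0 0 8.5;12 0 0 0 0 0 8.5'
python3 - <<'E'
from h import *
D=load("d12"); S=load("s12"); d=lambda p:(280+p[0]/5,130+p[1]/5); s=lambda p:(140+p[0]/5.5,200+p[1]/5.5)
def rep(n,P):
    P=np.array(P); c=P.mean(0)[:2]; e=[np.hypot(*(P[(i+1)%4]-P[i])[:2]) for i in range(4)]
    v=(P[1]-P[0]+P[2]-P[3]); print(n,c.round(1),"edges",np.round(e,1),"yaw",np.degrees(np.arctan2(v[1],v[0])).round(2))
rep("trayD",[onz(D,d(p),50) for p in ((432,227),(145,228),(150,418),(460,418))])
rep("trayS",[onz(S,s(p),50) for p in ((234,145),(242,318),(550,278),(515,107))])
snap("wrist","w13")
E
```

```text
time: 21.25
tool_pos: [467.3, -242.3, 200.1]
tcp_rot: [-179.9, -0.1, 97.5]
ft_force: [0.3, -0.1, -0.7]
finger_gap: 85.2
trayD [ 462.8 -205.7] edges [161.1 145.  161.4 145.5] yaw 6.98
trayS [ 462.6 -206.5] edges [162.1 153.  166.7 154.9] yaw 6.34
```

View pics/w13.png

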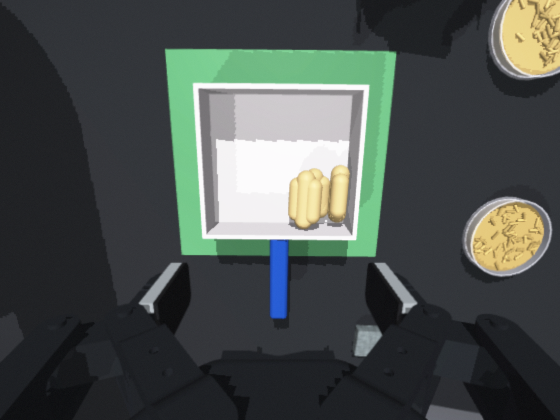

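Run:
```python
from h import *
crop("w13","w13c",275,150,370,245,6)
```

```text
(no output)
```

View pics/w13c.png

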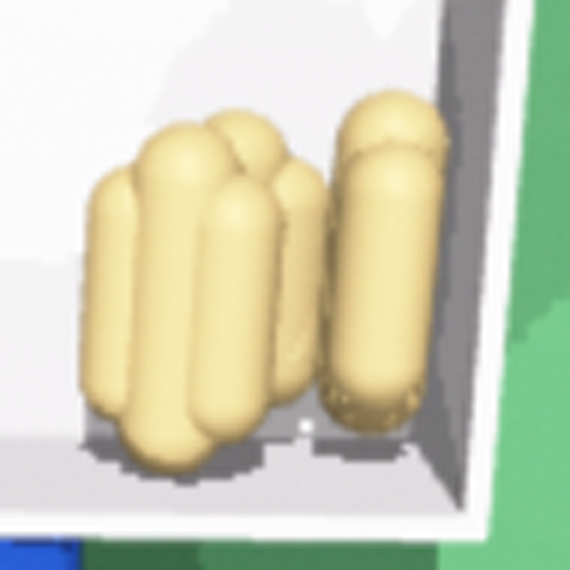

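```bash
python3 -m creep '-3 0 -5 0 0 0 8.5;-3 0 -7 0 0 0 8.5;-3 0 -7 0 0 0 8.5;-3 0 -7 0 0 0 8.5'
python3 - <<'E'
from h import *
snap("side","d14"); snap("scene","s14"); a=cv2.imread("pics/d14.png"); b=cv2.imread("pics/s14.png"); cv2.imwrite("pics/e14.png",np.hstack([cv2.resize(a,(400,300)),cv2.resize(b,(400,300))]))
S,D=load("scene0"),load("side0")
for f in ("side","scene"):
    d=np.abs(cv2.imread(f"pics/{f}0.png").astype(int)-cv2.imread("pics/%s14.png"%("d" if f=="side" else "s")).astype(int)).max(2)
    for n,(x0,y0,x1,y1) in ({"jar":(300,285,345,335),"dish1":(252,284,297,316),"dish2":(162,300,208,336),"brush":(108,275,140,332)} if f=="scene" else {"dish1":(220,226,262,262),"dish3":(365,330,418,382),"jar":(172,234,212,286)}).items(): print(f,n,(d[y0:y1,x0:x1]>60).mean().round(3))
E
```

```text
time: 21.7
tool_pos: [471.5, -274.6, 269.7]
tcp_rot: [-179.9, -0.0, 97.4]
ft_force: [0.1, 1.1, -0.9]
finger_gap: 85.2
side dish1 0.0
side dish3 0.0
side jar 0.0
scene jar 0.0
scene dish1 0.0
scene dish2 0.051
scene brush 0.128
```

View pics/e14.png

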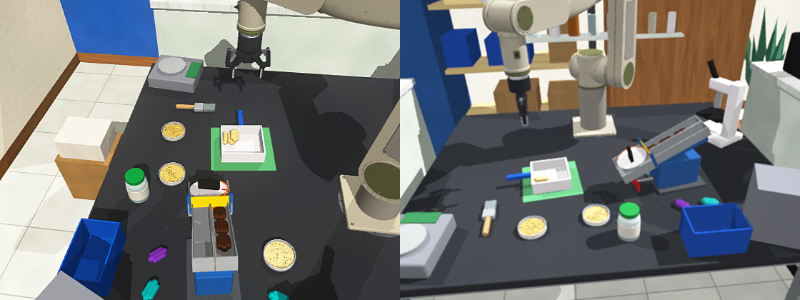

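Run:
```python
from h import *
a,b=[cv2.imread(f"pics/{f}.png")[265:340,95:215] for f in ("scene0","s14")]
cv2.imwrite("pics/br.png",cv2.resize(np.vstack([a,b]),None,fx=3.8,fy=3.8,interpolation=cv2.INTER_CUBIC))
```

```text
(no output)
```

View pics/br.png

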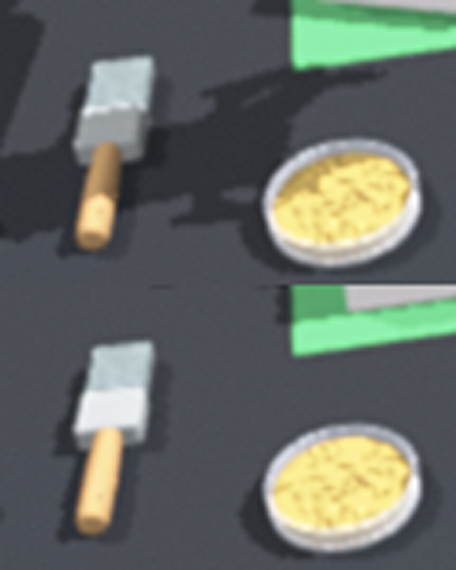

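Only the arm's shadow changed there; the brush and dish haven't moved. Handing in.

```bash
python3 -c "
from bench import r
print(r.sense()['qd'].round(2)); print(r.hand_in())"
```

```text
[ 0.49 -0.03  0.44  0.06  0.07  0.03]
the job is handed in; nothing more can be done
None
```

The job is done and handed in at about 22 s of the 72 s allowed. All three pale stones are in the tray, and the tray stands back on the green sheet, let go.

- **Cap:** I turned it from about +19° to about +76° (1.33 rad), so only the pale lane, on the chute's +x side, was open.
- **Paddle:** I felt first contact with the tray's front edge about 36 to 40 mm in from the lip. I then pushed about 25 mm further, at no more than about 12 N, until the stones had slid out.
- **Tray:** It is within about 2 mm of the sheet's centre and within about 1° of square, with its handle the same way as at the start. The two fixed cameras differ by a few mm on the sheet's position.
- **Stones:** The last close-up shows three pale stones in the tray: one lying on another, and one on edge against the wall. The dark stones are still in their lane.
- **Bystanders:** The first and last pictures show no change at the jar or at two of the dishes. The picture comparison flagged changes at the brush and the third dish, but a closer look showed only the arm's shadow had moved.
- **One check that did not settle anything:** Weighing the tray on the wrist could not tell two stones from three, as the force readings were too noisy. The count of three rests on the pictures.

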